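# Clear the jammed oil-bottle lane

### The job

Oil bottles have tipped off the bottling lane. First push the red mushroom stop fully down; then, while it is down, put the stray axle nut from the lane into the parts tray and stand every tipped bottle upright on the belt in line with those already standing, all of them clear on the belt on their feet; only then turn the mushroom clockwise until it comes up again to release the lane.

Things in the scene. Friction and masses are not known exactly. Their poses are not given: they have to be found in the camera images.
- tipped1_center (a point): square grey plastic oil bottle with a round black screw cap: body 46 x 46 mm and 94 mm tall, short shoulder, cap 28 mm across from 104 to 130 mm above the foot; about 0.15 kg. Point on its axis half-way up (65 mm from the foot); z from foot to cap, x and y square to the flat sides. At the start it lies on a flat side on the bench in front of the lane, cap to the left or to the right. May be absent.
- tipped2_center (a point): square grey plastic oil bottle with a round black screw cap: body 46 x 46 mm and 94 mm tall, short shoulder, cap 28 mm across from 104 to 130 mm above the foot; about 0.15 kg. Point on its axis half-way up (65 mm from the foot); z from foot to cap, x and y square to the flat sides. At the start it lies on a flat side on the bench in front of the lane, cap to the left or to the right. May be absent.
- tipped3_center (a point): square grey plastic oil bottle with a round black screw cap: body 46 x 46 mm and 94 mm tall, short shoulder, cap 28 mm across from 104 to 130 mm above the foot; about 0.15 kg. Point on its axis half-way up (65 mm from the foot); z from foot to cap, x and y square to the flat sides. At the start it lies on a flat side on the bench in front of the lane, cap to the left or to the right. May be absent.
- stood1_center (a point): square grey plastic oil bottle with a round black screw cap: body 46 x 46 mm and 94 mm tall, short shoulder, cap 28 mm across from 104 to 130 mm above the foot; about 0.15 kg. Point on its axis half-way up (65 mm from the foot); z from foot to cap, x and y square to the flat sides. At the start it stands on the lane.
- stood2_center (a point): square grey plastic oil bottle with a round black screw cap: body 46 x 46 mm and 94 mm tall, short shoulder, cap 28 mm across from 104 to 130 mm above the foot; about 0.15 kg. Point on its axis half-way up (65 mm from the foot); z from foot to cap, x and y square to the flat sides. At the start it stands on the lane.
- lane_top (a point): fixed bottling lane: a low black belt across the bench beyond the tipped bottles. Point at the centre of its top face, 30 mm above the bench; x across it, away from the robot, y along it, z up. Belt 80 (x) x 580 (y) mm, standing still. Front open; a guide rail behind it (x = 54 to 68 mm) is 70 mm higher than the belt. Green capper beyond y = +325 mm (200 mm tall or more), low motor beyond -300 mm.
- nut_center (a point): a stray steel hexagon axle nut, 36 mm across flats, 22 mm tall, about 0.12 kg, lying flat on the lane; point at its centre, z along its axis (up).
- tray_in (a point): a shallow dark steel parts tray, fixed, outside 160 (x) x 130 (y) x 28 mm tall, walls 3 mm; a few small bolts painted at its corners do not matter. Point at the centre of its inner floor, 3 mm above the bench; z up.
- stop_press (a joint): how far the mushroom is down, m: 0 is up, 0.006 is fully down. Takes about 4 N to push down, and stays where it is left. It comes up again when the head is turned.
- stop_turn (a joint): turn of the mushroom head, rad: 0 at rest, grows clockwise seen from above, stop at 1.05. A pressed head is lifted by turning (6 mm per rad, it is fully up at about 1.0 rad; the hand holding it must let it rise). Let go, it springs back to 0 and the head stays up. Needs under 0.1 N m.
- stop_grip (a point): the red mushroom stop on a yellow box (75 x 75 x 52 mm, fixed). On top of the round head (42 mm across) stands a straight grip bar, 38 mm long (x of this point), 12 mm thick (y), rising 18 mm above the head. Point at the middle of the bar's upper edge, 99 mm above the bench when the head is up, 93 mm when down; z up. It moves and turns with the head.
There are look-alikes about, which are no part of the job. Leave any blue look-alike of the part that bears tipped1_center alone. What is shaped like the part that bears nut_center but purple is not meant.

How it is judged (in metres and radians):
On the way, in this order (a step that is already met when the one before it is completed fails the run):
1. the mushroom stop is pushed fully down (value of joint stop_press above 0.0045 m), for 0.2 s.
2. with the stop still down, the nut lies in the tray and every bottle stands upright on the belt (value of joint stop_press above 0.0035 m and x of nut_center in the frame of tray_in between -0.08 and 0.08 m and y of nut_center in the frame of tray_in between -0.065 and 0.065 m and z of nut_center in the frame of tray_in below 0.03 m and angle between each of stood1_center, stood2_center, tipped1_center, tipped2_center, tipped3_center's own z axis and vertical below 0.1 rad and x of stood1_center in the frame of lane_top between -0.025 and 0.025 m and y of stood1_center in the frame of lane_top between -0.275 and 0.275 m and z of stood1_center in the frame of lane_top between 0.058 and 0.072 m and x of stood2_center in the frame of lane_top between -0.025 and 0.025 m and y of stood2_center in the frame of lane_top between -0.275 and 0.275 m and z of stood2_center in the frame of lane_top between 0.058 and 0.072 m and x of tipped1_center in the frame of lane_top between -0.025 and 0.025 m and y of tipped1_center in the frame of lane_top between -0.275 and 0.275 m and z of tipped1_center in the frame of lane_top between 0.058 and 0.072 m and x of tipped2_center in the frame of lane_top between -0.025 and 0.025 m and y of tipped2_center in the frame of lane_top between -0.275 and 0.275 m and z of tipped2_center in the frame of lane_top between 0.058 and 0.072 m and x of tipped3_center in the frame of lane_top between -0.025 and 0.025 m and y of tipped3_center in the frame of lane_top between -0.275 and 0.275 m and z of tipped3_center in the frame of lane_top between 0.058 and 0.072 m), for 0.3 s.
3. the mushroom has been turned clockwise and has come up (value of joint stop_press below 0.0015 m and value of joint stop_turn above 0.75 rad), for 0.05 s.
At the end, for the whole second after the job is handed in: The stop is up (within 1.5 mm); the nut lies inside the tray; every bottle stands on its foot on the belt within 0.10 rad of upright, its axis within 25 mm of the belt's centre line and within 275 mm of the middle along it, at rest (value of joint stop_press below 0.0015 m and x of nut_center in the frame of tray_in between -0.08 and 0.08 m and y of nut_center in the frame of tray_in between -0.065 and 0.065 m and z of nut_center in the frame of tray_in below 0.03 m and angle between each of stood1_center, stood2_center, tipped1_center, tipped2_center, tipped3_center's own z axis and vertical below 0.1 rad and x of stood1_center in the frame of lane_top between -0.025 and 0.025 m and y of stood1_center in the frame of lane_top between -0.275 and 0.275 m and z of stood1_center in the frame of lane_top between 0.058 and 0.072 m and x of stood2_center in the frame of lane_top between -0.025 and 0.025 m and y of stood2_center in the frame of lane_top between -0.275 and 0.275 m and z of stood2_center in the frame of lane_top between 0.058 and 0.072 m and x of tipped1_center in the frame of lane_top between -0.025 and 0.025 m and y of tipped1_center in the frame of lane_top between -0.275 and 0.275 m and z of tipped1_center in the frame of lane_top between 0.058 and 0.072 m and x of tipped2_center in the frame of lane_top between -0.025 and 0.025 m and y of tipped2_center in the frame of lane_top between -0.275 and 0.275 m and z of tipped2_center in the frame of lane_top between 0.058 and 0.072 m and x of tipped3_center in the frame of lane_top between -0.025 and 0.025 m and y of tipped3_center in the frame of lane_top between -0.275 and 0.275 m and z of tipped3_center in the frame of lane_top between 0.058 and 0.072 m and linear speed of each of stood1, stood2, tipped1, tipped2, tipped3 below 0.03 m/s); the robot touches nothing.
Of tipped1, tipped2, tipped3 only 2 to 3 are there at a start; the rules pass over those that are not, and their reading is None.
At some moment in a run one of tipped1, tipped2, tipped3, nut may be knocked a few centimetres aside while the robot is not near it.
Once in a run the grip may slacken for a moment while it holds something.
It also fails if it takes over 210 s, if anything falls off the work surface, if the arm or the gripper's body presses on something with over 40 N, if the wrist force passes 120 N, or if a joint passes its speed limit or range.

### The arm

A 6-joint arm with a two-finger parallel gripper is mounted at the origin on the work surface. World frame = base frame: x ahead of the robot, y to its left, z up, the work surface at z = 0. Lengths are in m, angles in degrees, forces in N, time in s.
With the tool pointing down it reaches from about 0.35 to 0.875 m from the base axis. Payload 4.2 kg.
Tool frame: the origin (TCP) lies between the finger pads; the fingertips stand 11 mm ahead of it and the grasp point (between the pads) lies 8 mm behind it; z points along the fingers, y is the direction in which the jaws open and shut (so a half turn about z gives the same grasp; the last joint's range is limited). The gripper opens to 87 mm and grips with 3 to 60 N. Pads are 19 mm wide; open, the fingers measure 117 mm over their backs; the gripper's body (75 mm by 190 mm) begins 51 mm behind the grasp point.
Start: joints at [81.91, 22.042, 0.453, 0, -68.411, -14.817], TCP at [0.243, 0.576, 0.234] pointing down, gripper open.
Joint ranges: [-179.83, 179.83], [-69.29, 118.12], [-61.27, 80.66], [-181.25, 117.63], [-171.15, -9.14], [-177.46, 177.46]. Speed limits (degrees/s): [159.86, 159.86, 180, 180, 180, 180].

### API

Orientations are given as a 3x3 rotation matrix whose columns are the frame's x, y, z axes.
In Python, from station import sense, capture, get_calibration, finish_job, search_frame, cut_out gives the robot as it stands.
- The arm moves only by the tool arm_command, never from a script. Its argument "rows" is a list of rows, each an object with "fingers": the opening in per cent of the stroke, from 0 (shut) to 100 (fully open); "travel": the shift along the tool's x, y, z in cm, a list of three; "roll": the turn about the tool's z in degrees. A call has 1 to 10 rows; each row is the pose to reach, as a shift and turn from the pose commanded when the call began, along the tool's axes at that moment; what a row does not reach only later rows make up. A row lasts 1/10 s, in which the tool goes at most 50 mm and 8.59 degrees, less where a joint would pass 70% of its speed; a pose out of reach is approached as far as the arm can. A call with a gripper value outside its range is refused whole. The fingers move at their own pace and stop on an object; the grip force is fixed at half the most. Time passes only in rows, so rows that repeat a pose let the fingers close. It gives the time, the measured TCP pose, the force and the opening at its end, in the units of the state.
- sense(): the state, without advancing time (a new reading comes with each control period).
- capture(name): name is "side" or "top" or "wrist"; returns (picture, depth): 400x640x3 uint8, red, green, blue; 400x640 float32, m along the optical axis (not along the pixel's ray), 0 where there is no reading.
- get_calibration(name): a dict with "fov_y" (degrees; the focal length in pixels is half the picture's height over the tangent of half this angle, whatever the lens; pixels are square), "cx", "cy" (the principal point, pixels), "origin" and "attitude" of the camera in the world; the wrist camera has in their place "mount" (4x4, takes a point from camera to tool coordinates, whose origin is the TCP and whose axes are the flange's). Camera axes: x right, y down, z forward; pixel columns grow to the right and rows downward; lengths in m; the calibration is good to about 2 mm. A picture is of the moment at which its call begins: read the wrist's pose just before it. get_calibration takes no time and is no camera call.
- finish_job(): hands the job in, once; it reports no verdict.
Trained networks look in the newest picture that a camera, given by its name, has taken for a name from the list of things; names that differ only in an ending like _2 or _b are one class to them, and where a whole thing is asked for, a point or a joint stands for the part that bears it (a point fixed in the world has none). Each returns a list of dicts, best first, with "p" (0 to 1); they miss things now and then, are a little off and sometimes report something else, mostly with a low value. They report only what shows in the picture. A call takes as long as a camera call. They do not tell look-alikes from the thing itself.
- search_frame(camera, label): "position" ([x, y, z] in m, in world coordinates, good to about 4 mm: the middle of the surface that is visible of it).
- cut_out(camera, label): "mask" (400x640 bool, what is visible of it).
The state is a dict: "time_s": time; "joints": joint angles; "joint_velocities": joint speeds; "effort": joint torques, N m; "tcp_pos": TCP position; "ee_rot": TCP orientation; "wrist_force": force on the tool from outside, world axes, zero at the start; "moment": the same for the moment, N m; "gripper_width": opening from 0.0 (shut) to 1.0 (fully open).
Only numpy, scipy, OpenCV 4.12 (cv2) and the standard library are available. Lean on these libraries where they do the work, as an engineer would, in place of code of your own. Each camera call takes 0.05 s, during which the arm holds its last target. There are 200 camera calls.

## Working session

There is one attempt and no reset: what is moved stays moved. The work goes in short steps, Python scripts to look and compute and a tool call to move; the robot and the scene stay as the last step left them, time stands still between calls to the robot, and variables do not carry over. Pictures are saved under pics/ and viewed, about 12 in all and at most 16, crops included, and the job is handed in when it is done.

Besides the shell and the picture viewer there is one more tool, called as a command line: name --argument value ..., lists and objects as JSON in quotes. arm_command: Moves the arm, as the interface text tells. Its arguments: {"type":"object","properties":{"rows":{"type":"array","items":{"type":"object","properties":{"fingers":{"type":"number"},"travel":{"type":"array","items":{"type":"number"}},"roll":{"type":"number"}}}}},"required":["rows"]}

```bash
mkdir -p pics
cat > h.py <<'E'
import numpy as np, cv2, sys
from station import *
def cam(n,s=None):
    c=get_calibration(n); f=200/np.tan(np.radians(c["fov_y"])/2)
    if "mount" in c:
        s=s or sense(); M=np.array(c["mount"]); R=np.array(s["ee_rot"]); 
        return f,c["cx"],c["cy"],R@M[:3,:3],R@M[:3,3]+np.array(s["tcp_pos"])
    return f,c["cx"],c["cy"],np.array(c["attitude"]),np.array(c["origin"])
def shot(n):
    s=sense(); p,d=capture(n); f,cx,cy,R,o=cam(n,s)
    v,u=np.mgrid[:400,:640]; P=np.stack([(u-cx)/f*d,(v-cy)/f*d,d],-1)@R.T+o
    P[d==0]=np.nan
    return p,d,P
def save(p,name): cv2.imwrite("pics/"+name,p[:,:,::-1])
def st():
    s=sense(); print(s["time_s"],np.round(s["tcp_pos"],4),np.round(s["ee_rot"],3).tolist(),np.round(s["joints"],1),np.round(s["wrist_force"],1),round(s["gripper_width"],3))
E
python3 - <<'E'
from h import *
st()
for n in("top","side"):
    p,d,P=shot(n); save(p,n+"0.png"); print(n,get_calibration(n))
    for l in("tipped1_center","nut_center","stop_grip","tray_in","lane_top"):
        try:
            for r in search_frame(n,l): print(n,l,np.round(r["position"],3),round(r["p"],2))
        except Exception as e: print(l,e)
print(get_calibration("wrist"))
E
```

```text
0.0 [0.243  0.5752 0.2324] [[0.921, -0.389, -0.001], [-0.389, -0.921, -0.002], [0.0, 0.002, -1.0]] [ 81.9  22.1   0.4  -0.  -68.4 -14.8] [-0.1 -0.4  0.4] 1.001
top {'fov_y': 46.31259038308288, 'cx': 318.22017446108765, 'cy': 197.97154686408967, 'origin': array([ 0.33380263, -0.00849219,  1.14592875]), 'attitude': array([[ 0.02177816, -0.99333079,  0.1132239 ],
       [-0.99959133, -0.01953677,  0.02086827],
       [-0.01851706, -0.1136321 , -0.99335032]])}
top tipped1_center [ 0.471 -0.203  0.048] 0.93
top tipped1_center [ 0.276 -0.307  0.048] 0.67
top nut_center [0.621 0.128 0.055] 0.55
top nut_center [0.516 0.103 0.023] 0.51
top stop_grip [ 0.438 -0.358  0.082] 0.81
top stop_grip [ 0.461 -0.017  0.04 ] 0.55
top stop_grip [ 0.467 -0.199  0.048] 0.36
top tray_in [0.437 0.385 0.006] 0.98
top lane_top [0.637 0.191 0.052] 0.75
side {'fov_y': 47.55397460793951, 'cx': 320.117094808923, 'cy': 201.59601123605194, 'origin': array([ 0.16566385, -0.77698813,  1.10609072]), 'attitude': array([[ 0.92357495, -0.30494267,  0.23242046],
       [-0.38325865, -0.71676876,  0.58254215],
       [-0.01105023, -0.62709849, -0.77886159]])}
side tipped1_center [ 0.273 -0.328  0.049] 0.89
side tipped1_center [ 0.467 -0.22   0.048] 0.62
side nut_center [0.624 0.121 0.051] 0.54
side tray_in [0.446 0.392 0.004] 0.59
side lane_top [0.638 0.031 0.046] 0.91
{'fov_y': 64.7482276103644, 'cx': 322.68051222520614, 'cy': 199.99185642744357, 'mount': array([[ 8.72017523e-04, -9.70934578e-01, -2.39343445e-01,
         6.62156771e-02],
       [ 9.99998995e-01,  1.11419779e-03, -8.76550077e-04,
         9.48588389e-04],
       [ 1.11774872e-03, -2.39342440e-01,  9.70934574e-01,
        -1.51503478e-01],
       [ 0.00000000e+00,  0.00000000e+00,  0.00000000e+00,
         1.00000000e+00]])}
```

View pics/top0.png

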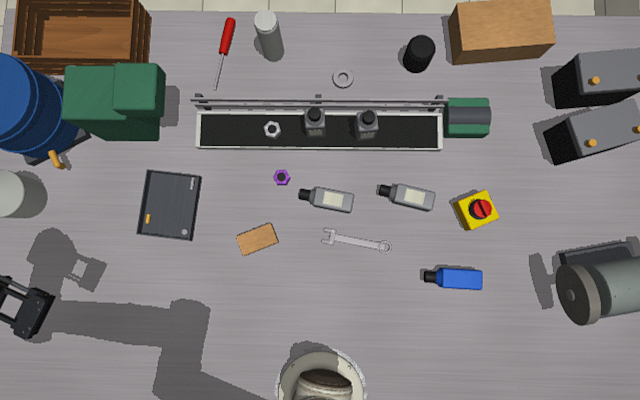

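View pics/side0.png

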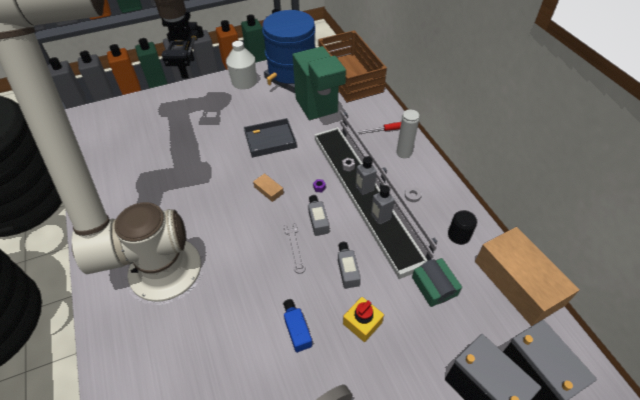

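Top view, candidates:
- **Bottles:** the grey tipped ones are at (327,198) and (406,196), caps left. The blue look-alike at (455,278) is to be left alone. Standing bottles are at (315,122) and (366,122).
- **Nut:** steel on the belt at (272,129). The purple look-alike is at (281,177) and a washer at (343,77); neither is meant.
- **Mushroom:** (481,209) on the yellow box, the only one.
- **Tray:** (169,205).

The side view agrees and shows no third tipped bottle.

```bash
cat > m.py <<'E'
from h import *
def rect(P,m,name):
    q=P[m]; q=q[np.isfinite(q[:,0])]
    if len(q)<8: print(name,len(q)); return
    r=cv2.minAreaRect((q[:,:2]*1000).astype(np.float32)); b=cv2.boxPoints(r)
    e=b[1]-b[0]; g=b[2]-b[1]; L=e if np.hypot(*e)>np.hypot(*g) else g
    print(name,len(q),"c",np.round(r[0],1),"size",np.round(sorted(r[1]),1),"long-axis deg",round(np.degrees(np.arctan2(L[1],L[0]))%180,1),"z",np.round(np.percentile(q[:,2],[5,50,95]),4),"med",np.round(np.median(q[:,:2],0),4))
def measure(n,p,P):
    a=p.astype(int); r,g,b=a[...,0],a[...,1],a[...,2]; X,Y,Z=P[...,0],P[...,1],P[...,2]
    red=(r>120)&(g<70)&(b<70)&(Y<0)
    rect(P,red&(Z>.06),"head"); rect(P,red&(Z>.086),"bar")
    front=(X>.3)&(X<.56)&(Y<.25)&(Y>-.31)&(Z>.008)&(b<r+35)&~((r>g+25))&(abs(r-b)<45)
    k,lab=cv2.connectedComponents((front).astype(np.uint8))
    for i in range(1,k):
        if (lab==i).sum()>60: rect(P,lab==i,"front%d"%i); rect(P,(lab==i)&(a.sum(-1)<150),"  dark(cap)")
    belt=(X>.55)&(X<.70)&(Y>-.35)&(Y<.4)
    rect(P,belt&(Z<.037)&(Z>.022),"belt"); 
    k,lab=cv2.connectedComponents((belt&(Z>.042)&(X<.66)&(Z<.2)).astype(np.uint8))
    for i in range(1,k):
        if (lab==i).sum()>15: rect(P,lab==i,"onbelt%d"%i)
E
python3 - <<'E'
from m import *
p,d,P=shot("top"); measure("top",p,P)
c=np.hstack([cv2.resize(p[150:260,265:425],None,fx=3,fy=3),cv2.resize(p[180:235,455:510],(330,330))])
save(c,"crop1.png")
for x in cut_out("top","tray_in")[:1]: rect(P,x["mask"],"tray")
E
```

```text
head 195 c [ 438.4 -358.9] size [35.1 37.8] long-axis deg 88.0 z [0.0776 0.0829 0.101 ] med [ 0.4379 -0.3559]
bar 87 c [ 439.7 -360.9] size [17.5 35.1] long-axis deg 9.9 z [0.0952 0.0986 0.1016] med [ 0.4404 -0.3598]
front10 1031 c [ 472.5 -195.4] size [ 46.3 130.1] long-axis deg 77.6 z [0.0258 0.0448 0.0493] med [ 0.4705 -0.2012]
  dark(cap) 128 c [ 464.8 -190.4] size [ 37.1 127.6] long-axis deg 63.1 z [0.0148 0.0318 0.0376] med [ 0.4761 -0.1488]
front12 976 c [462.1  -3. ] size [ 46.7 129.9] long-axis deg 80.1 z [0.0301 0.045  0.0488] med [ 0.46   -0.0109]
  dark(cap) 119 c [449.6   3.8] size [ 27.3 128.1] long-axis deg 65.9 z [0.0131 0.0335 0.0385] med [0.4647 0.0465]
front17 63 c [377.2 -16.7] size [22.2 40.2] long-axis deg 26.0 z [0.0081 0.0089 0.0123] med [ 0.3761 -0.0177]
  dark(cap) 0
belt 7684 c [640.3 -14.5] size [110.8 670.6] long-axis deg 90.4 z [0.0252 0.0299 0.0336] med [0.6265 0.0236]
onbelt1 106 c [621.5 360.7] size [34.1 73.7] long-axis deg 130.2 z [0.1864 0.1933 0.1989] med [0.612  0.3467]
onbelt2 566 c [633.1  25.1] size [45.8 47.3] long-axis deg 4.7 z [0.0586 0.1245 0.1612] med [0.621  0.0237]
onbelt3 609 c [627.9 -93.3] size [46.3 46.6] long-axis deg 7.0 z [0.0529 0.1241 0.1616] med [ 0.6168 -0.0899]
onbelt4 448 c [ 640.1 -320.3] size [39.3 59.4] long-axis deg 89.3 z [0.0462 0.0514 0.0601] med [ 0.6413 -0.3196]
onbelt5 203 c [624.6 129.3] size [35.6 40. ] long-axis deg 19.6 z [0.0477 0.0522 0.0562] med [0.6232 0.1288]
tray 3669 c [440.3 378.8] size [132.7 160.8] long-axis deg 174.0 z [-0.0001  0.0039  0.0275] med [0.4415 0.3828]
```

View pics/crop1.png

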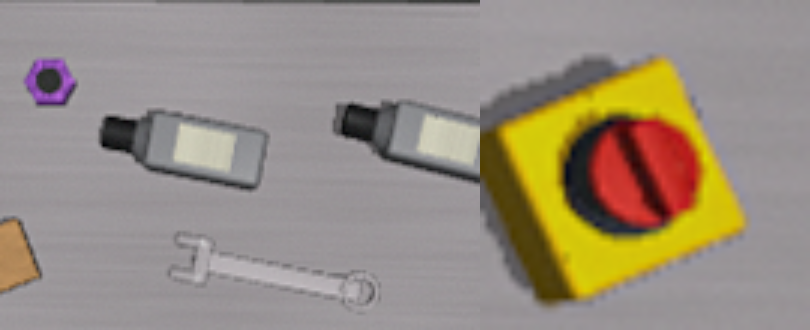

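```bash
cat >> h.py <<'E'
def plan(x,y,z,J=None,s=None):
    s=s or sense(); R=np.array(s["ee_rot"]); t=R.T@(np.array([x,y,z])-s["tcp_pos"])*100
    a=np.degrees(np.arctan2(R[1,0],R[0,0])); o=0
    if J is not None: o=(a-(J+90)+90)%180-90
    print("-> travel",np.round(t,2),"roll",round(o,1),"dist mm",round(np.linalg.norm(t)*10), "a",round(a,1))
E
python3 -c "
from h import *
plan(.48,.1,.25); plan(.42,-.36,.25,-70)"
```

```text
-> travel [40.33 34.6  -1.65] roll 0 dist mm 532 a -22.9
-> travel [52.7  79.31 -1.65] roll -42.9 dist mm 952 a -22.9
```

arm_command --rows '[{"travel": [40.3,34.6,-1.6],"roll": -42.9,"fingers": 0},{"travel": [40.3,34.6,-1.6],"roll": -42.9,"fingers": 0},{"travel": [40.3,34.6,-1.6],"roll": -42.9,"fingers": 0},{"travel": [40.3,34.6,-1.6],"roll": -42.9,"fingers": 0},{"travel": [40.3,34.6,-1.6],"roll": -42.9,"fingers": 0},{"travel": [40.3,34.6,-1.6],"roll": -42.9,"fingers": 0},{"travel": [40.3,34.6,-1.6],"roll": -42.9,"fingers": 0},{"travel": [40.3,34.6,-1.6],"roll": -42.9,"fingers": 0},{"travel": [40.3,34.6,-1.6],"roll": -42.9,"fingers": 0},{"travel": [40.3,34.6,-1.6],"roll": -42.9,"fingers": 0}]'

```text
time_s: 1.7
tcp_pos: [0.4652, 0.1287, 0.2491]
ee_rot: [[0.94, 0.342, 0.001], [0.342, -0.94, 0.001], [0.001, -0.0, -1.0]]
wrist_force: [1.1, 1.3, -0.5]
gripper_width: 0.169
```

```bash
python3 -c "
from h import *
st(); plan(.40,-.36,.25,-70)"
```

```text
1.7 [0.4652 0.1287 0.2491] [[0.94, 0.342, 0.001], [0.342, -0.94, 0.001], [0.001, -0.0, -1.0]] [ 34.8   7.3 -17.4   0.  -65.2  75.2] [ 1.1  1.3 -0.5] 0.169
-> travel [-22.86  43.68  -0.13] roll 0.0 dist mm 493 a 20.0
```

arm_command --rows '[{"travel": [-22.9,43.7,-0.1],"roll": 0,"fingers": 0},{"travel": [-22.9,43.7,-0.1],"roll": 0,"fingers": 0},{"travel": [-22.9,43.7,-0.1],"roll": 0,"fingers": 0},{"travel": [-22.9,43.7,-0.1],"roll": 0,"fingers": 0},{"travel": [-22.9,43.7,-0.1],"roll": 0,"fingers": 0},{"travel": [-22.9,43.7,-0.1],"roll": 0,"fingers": 0},{"travel": [-22.9,43.7,-0.1],"roll": 0,"fingers": 0},{"travel": [-22.9,43.7,-0.1],"roll": 0,"fingers": 0},{"travel": [-22.9,43.7,-0.1],"roll": 0,"fingers": 0},{"travel": [-22.9,43.7,-0.1],"roll": 0,"fingers": 0}]'

```text
time_s: 2.7
tcp_pos: [0.3981, -0.3608, 0.2498]
ee_rot: [[0.94, 0.341, 0.001], [0.341, -0.94, -0.0], [0.0, 0.001, -1.0]]
wrist_force: [0.5, 0.9, -0.0]
gripper_width: 0.001
```

Run:
```python
from m import *
st(); p,d,P=shot("wrist"); save(p,"w1.png")
a=p.astype(int); red=(a[...,0]>100)&(a[...,1]<70)&(a[...,2]<70)
Z=P[...,2]
rect(P,red&(Z>.065)&(Z<.09),"head"); rect(P,red&(Z>.0955),"bar")
```

```text
2.7 [ 0.3981 -0.3608  0.2498] [[0.94, 0.341, 0.001], [0.341, -0.94, -0.0], [0.0, 0.001, -1.0]] [-24.9  12.8 -10.4   0.  -66.7 134.8] [ 0.5  0.9 -0. ] 0.001
head 16 c [ 436.9 -347.4] size [ 6.3 17.9] long-axis deg 26.5 z [0.0794 0.0806 0.0813] med [ 0.4359 -0.3464]
bar 1
```

View pics/w1.png

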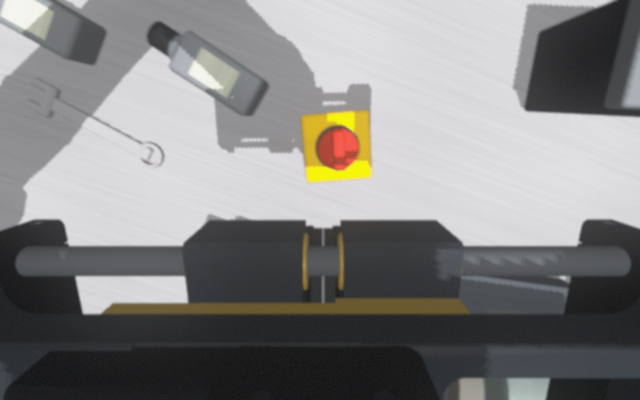

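Run:
```python
from m import *
p,d,P=shot("wrist")
a=p.astype(int); red=(a[...,0]>100)&(a[...,0]>1.8*a[...,1])&(a[...,2]<130)
Z=P[...,2]
rect(P,red&(Z>.06),"all"); rect(P,red&(Z>.092),"bar"); rect(P,red&(Z>.070)&(Z<.086),"head")
y=(a[...,0]>150)&(a[...,1]>150)&(a[...,2]<90); rect(P,y&(Z>.045),"box")
plan(.440,-.360,.125,-70)
```

```text
all 1305 c [ 442.2 -361.2] size [38.7 40.4] long-axis deg 110.6 z [0.0796 0.0814 0.0999] med [ 0.4422 -0.3607]
bar 488 c [ 441.8 -361.5] size [12.  36.9] long-axis deg 24.4 z [0.0972 0.099  0.1003] med [ 0.4424 -0.3612]
head 816 c [ 442.6 -361. ] size [37.9 41. ] long-axis deg 117.4 z [0.0794 0.0808 0.082 ] med [ 0.4421 -0.3594]
box 2847 c [ 441.6 -361.7] size [72.8 72.8] long-axis deg 114.7 z [0.0508 0.0521 0.0534] med [ 0.4461 -0.3611]
-> travel [ 4.07  1.17 12.39] roll -0.4 dist mm 131 a 19.6
```

arm_command --rows '[{"travel": [4.1,1.5,4],"roll": -4.8,"fingers": 0},{"travel": [4.1,1.5,8],"roll": -4.8,"fingers": 0},{"travel": [4.1,1.5,11],"roll": -4.8,"fingers": 0},{"travel": [4.1,1.5,13],"roll": -4.8,"fingers": 0},{"travel": [4.1,1.5,13.6],"roll": -4.8,"fingers": 0},{"travel": [4.1,1.5,14.0],"roll": -4.8,"fingers": 0},{"travel": [4.1,1.5,14.3],"roll": -4.8,"fingers": 0},{"travel": [4.1,1.5,14.6],"roll": -4.8,"fingers": 0},{"travel": [4.1,1.5,14.7],"roll": -4.8,"fingers": 0},{"travel": [4.1,1.5,14.7],"roll": -4.8,"fingers": 0}]'

```text
time_s: 3.8
tcp_pos: [0.443, -0.3586, 0.1044]
ee_rot: [[0.908, 0.42, 0.002], [0.42, -0.908, -0.001], [0.001, 0.002, -1.0]]
wrist_force: [-2.2, 2.3, 6.7]
gripper_width: 0.005
```

arm_command --rows '[{"travel": [0,0,0.1],"roll": 0,"fingers": 0},{"travel": [0,0,0.2],"roll": 0,"fingers": 0},{"travel": [0,0,0.2],"roll": 0,"fingers": 0},{"travel": [0,0,0.2],"roll": 0,"fingers": 0}]'

```text
time_s: 4.2
tcp_pos: [0.4432, -0.3588, 0.1042]
ee_rot: [[0.907, 0.42, 0.003], [0.42, -0.907, -0.002], [0.001, 0.003, -1.0]]
wrist_force: [-4.2, 5.7, 16.1]
gripper_width: 0.01
```

```bash
python3 -c "
from h import *
plan(.443,-.359,.24); plan(.57,.11,.24,0)"
```

```text
-> travel [-1.000e-02  5.000e-02 -1.358e+01] roll 0 dist mm 136 a 24.8
-> travel [ 31.23 -37.17 -13.63] roll -65.2 dist mm 504 a 24.8
```

arm_command --rows '[{"travel": [0,0,-4],"roll": 0,"fingers": 0},{"travel": [0,0,-9],"roll": 8,"fingers": 30},{"travel": [3,-3,-13],"roll": 16,"fingers": 60},{"travel": [6,-7,-13.6],"roll": 24,"fingers": 65},{"travel": [9,-11,-13.6],"roll": 32,"fingers": 65},{"travel": [12,-15,-13.6],"roll": 40,"fingers": 65},{"travel": [15,-18,-13.6],"roll": 48,"fingers": 65},{"travel": [18,-21,-13.6],"roll": 57,"fingers": 65},{"travel": [21,-25,-13.6],"roll": 65,"fingers": 65},{"travel": [24,-29,-13.6],"roll": 74,"fingers": 65}]'

```text
time_s: 5.2
tcp_pos: [0.5347, -0.0161, 0.2375]
ee_rot: [[0.702, -0.712, 0.003], [-0.712, -0.702, 0.001], [0.002, -0.003, -1.0]]
wrist_force: [1.0, -0.6, -0.5]
gripper_width: 0.638
```

```bash
python3 -c "
from h import *
st(); plan(.60,.18,.24,0)"
```

```text
5.2 [ 0.5347 -0.0161  0.2375] [[0.702, -0.712, 0.003], [-0.712, -0.702, 0.001], [0.002, -0.003, -1.0]] [ 15.7  13.  -12.    0.  -64.8  28.9] [ 1.  -0.6 -0.5] 0.638
-> travel [ -9.38 -18.42  -0.22] roll 44.6 dist mm 207 a -45.4
```

arm_command --rows '[{"travel": [-2.5,-4.5,0],"roll": 8,"fingers": 65},{"travel": [-5,-9,0],"roll": 16,"fingers": 65},{"travel": [-7.5,-14,0],"roll": 24,"fingers": 65},{"travel": [-9.4,-18.4,0],"roll": 32,"fingers": 65},{"travel": [-9.4,-18.4,0],"roll": 40,"fingers": 65},{"travel": [-9.4,-18.4,0],"roll": 44.6,"fingers": 65},{"travel": [-9.4,-18.4,0],"roll": 44.6,"fingers": 65}]'

```text
time_s: 5.9
tcp_pos: [0.5981, 0.1794, 0.2367]
ee_rot: [[0.007, -1.0, 0.001], [-1.0, -0.007, 0.001], [-0.001, -0.001, -1.0]]
wrist_force: [-0.1, 0.2, 0.3]
gripper_width: 0.654
```

Run:
```python
from m import *
st(); p,d,P=shot("wrist"); save(p,"w2.png"); np.savez("w2.npz",p=p,P=P)
for l in cut_out("wrist","nut_center")[:3]: rect(P,l["mask"],"nut %.2f"%l["p"]); rect(P,l["mask"]&(P[...,2]>.047),"top")
X,Y,Z=P[...,0],P[...,1],P[...,2]
rect(P,(Z>.046)&(Z<.058)&(X>.59)&(X<.66)&(Y>.08)&(Y<.18),"nut depth")
st()
```

```text
5.9 [0.5981 0.1794 0.2367] [[0.007, -1.0, 0.001], [-1.0, -0.007, 0.001], [-0.001, -0.001, -1.0]] [ 31.5  21.8   0.6  -0.  -68.7 -31.1] [-0.1  0.2  0.3] 0.654
nut 0.57 1047 c [624.7 128.8] size [38.1 39.5] long-axis deg 18.1 z [0.0511 0.0524 0.0536] med [0.6246 0.1277]
top 1028 c [624.9 127.7] size [35.6 39.1] long-axis deg 16.9 z [0.0512 0.0524 0.0536] med [0.6247 0.1276]
nut 0.55 1026 c [513.8 106.6] size [39.7 40.1] long-axis deg 31.4 z [0.0106 0.0221 0.0235] med [0.5157 0.1051]
top 0
nut depth 1052 c [625.1 127.6] size [35.9 40.8] long-axis deg 17.2 z [0.0512 0.0524 0.0536] med [0.625  0.1276]
6.0 [0.5979 0.1784 0.237 ] [[0.007, -1.0, 0.001], [-1.0, -0.007, 0.001], [-0.001, -0.001, -1.0]] [ 31.5  21.8   0.6   0.  -68.7 -31. ] [-0.3 -0.3 -0.2] 0.648
```

View pics/w2.png

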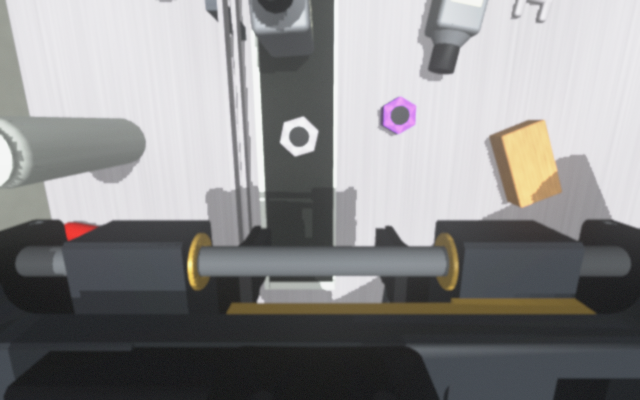

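arm_command --rows '[{"travel": [3,-1.5,0],"roll": 6,"fingers": 65},{"travel": [5.1,-2.75,2],"roll": 12.5,"fingers": 65},{"travel": [5.1,-2.75,6],"roll": 12.5,"fingers": 65},{"travel": [5.1,-2.75,10],"roll": 12.5,"fingers": 65},{"travel": [5.1,-2.75,14],"roll": 12.5,"fingers": 65},{"travel": [5.1,-2.75,17],"roll": 12.5,"fingers": 65},{"travel": [5.1,-2.75,18.2],"roll": 12.5,"fingers": 65},{"travel": [5.1,-2.75,19],"roll": 12.5,"fingers": 65},{"travel": [5.1,-2.75,19],"roll": 12.5,"fingers": 65}]'

```text
time_s: 6.9
tcp_pos: [0.6261, 0.1276, 0.047]
ee_rot: [[-0.21, -0.978, 0.001], [-0.978, 0.21, 0.0], [-0.0, -0.001, -1.0]]
wrist_force: [-1.1, -0.2, -0.1]
gripper_width: 0.651
```

arm_command --rows '[{"travel": [0,0,0],"roll": 0,"fingers": 30},{"travel": [0,0,0],"roll": 0,"fingers": 20},{"travel": [0,0,0],"roll": 0,"fingers": 20},{"travel": [0,0,0],"roll": 0,"fingers": 20},{"travel": [0,0,0],"roll": 0,"fingers": 20},{"travel": [0,0,0],"roll": 0,"fingers": 20}]'

```text
time_s: 7.5
tcp_pos: [0.6256, 0.1278, 0.0475]
ee_rot: [[-0.211, -0.978, 0.001], [-0.978, 0.211, 0.0], [-0.0, -0.0, -1.0]]
wrist_force: [-2.7, 0.7, 5.1]
gripper_width: 0.415
```

arm_command --rows '[{"travel": [0,0,-2],"roll": 0,"fingers": 20},{"travel": [0,0,-6],"roll": 0,"fingers": 20},{"travel": [0,2,-9],"roll": 0,"fingers": 20},{"travel": [-1,6,-9],"roll": 0,"fingers": 20},{"travel": [-3,10,-9],"roll": 0,"fingers": 20},{"travel": [-6,13,-9],"roll": 0,"fingers": 20},{"travel": [-9,16,-9],"roll": 0,"fingers": 20},{"travel": [-12,19,-9],"roll": 0,"fingers": 20},{"travel": [-15,21,-9],"roll": 0,"fingers": 20},{"travel": [-18,23.4,-9],"roll": 0,"fingers": 20}]'

```text
time_s: 8.5
tcp_pos: [0.4339, 0.3543, 0.1363]
ee_rot: [[-0.211, -0.978, 0.0], [-0.978, 0.211, 0.0], [-0.0, -0.0, -1.0]]
wrist_force: [1.8, -0.1, -0.6]
gripper_width: 0.412
```

```bash
python3 -c "
from h import *
st(); plan(.441,.381,.024)"
```

```text
8.5 [0.4339 0.3543 0.1363] [[-0.211, -0.978, 0.0], [-0.978, 0.211, 0.0], [-0.0, -0.0, -1.0]] [ 55.8  20.9 -16.5  -0.  -52.5 -68. ] [ 1.8 -0.1 -0.6] 0.412
-> travel [-2.76 -0.13 11.23] roll 0 dist mm 116 a -102.2
```

arm_command --rows '[{"travel": [-2.7,0,3],"roll": 0,"fingers": 20},{"travel": [-2.7,0,7],"roll": 0,"fingers": 20},{"travel": [-2.7,0,10],"roll": 0,"fingers": 20},{"travel": [-2.7,0,11.2],"roll": 0,"fingers": 20},{"travel": [-2.7,0,11.2],"roll": 0,"fingers": 20},{"travel": [-2.7,0,11.2],"roll": 0,"fingers": 70},{"travel": [-2.7,0,11.2],"roll": 0,"fingers": 70},{"travel": [-2.7,0,8],"roll": 0,"fingers": 70},{"travel": [-2.7,0,3],"roll": 0,"fingers": 70},{"travel": [-2.7,0,-4],"roll": 0,"fingers": 70}]'

```text
time_s: 9.5
tcp_pos: [0.4406, 0.3791, 0.1593]
ee_rot: [[-0.211, -0.977, 0.001], [-0.977, 0.211, 0.001], [-0.001, -0.001, -1.0]]
wrist_force: [0.6, 1.2, 0.1]
gripper_width: 0.686
```

Run:
```python
from m import *
st(); p,d,P=shot("top"); save(p,"top1.png"); measure("top",p,P)
for l in cut_out("top","nut_center")[:4]: rect(P,l["mask"],"nut %.2f"%l["p"])
X,Y,Z=P[...,0],P[...,1],P[...,2]
rect(P,(Z>.012)&(Z<.035)&(abs(X-.441)<.06)&(abs(Y-.381)<.045),"in tray")
```

```text
9.5 [0.4406 0.3791 0.1593] [[-0.211, -0.977, 0.001], [-0.977, 0.211, 0.001], [-0.001, -0.001, -1.0]] [ 56.7  21.4 -11.9   0.  -56.6 -68.9] [0.6 1.2 0.1] 0.686
head 193 c [ 438.7 -358.9] size [35.7 38.4] long-axis deg 84.4 z [0.0714 0.0781 0.0947] med [ 0.4384 -0.3566]
bar 91 c [ 440.5 -360.3] size [12.8 36.9] long-axis deg 23.4 z [0.0891 0.0929 0.095 ] med [ 0.4406 -0.3603]
front10 1028 c [ 472.2 -195.4] size [ 46.6 130.3] long-axis deg 77.8 z [0.026  0.0449 0.0493] med [ 0.4707 -0.2013]
  dark(cap) 118 c [ 460.5 -187.6] size [ 26.3 125. ] long-axis deg 63.6 z [0.0155 0.0321 0.0386] med [ 0.4758 -0.1478]
front12 974 c [461.8  -3.1] size [ 46.  129.7] long-axis deg 79.9 z [0.0294 0.0452 0.0491] med [ 0.4601 -0.0108]
  dark(cap) 101 c [449.6   3.6] size [ 27.3 127.8] long-axis deg 66.1 z [0.0156 0.0343 0.0387] med [0.4648 0.0468]
front18 72 c [372.8 -16.2] size [34.1 34.1] long-axis deg 167.3 z [0.0081 0.0094 0.0117] med [ 0.3737 -0.0199]
  dark(cap) 0
belt 7865 c [640.2 -14. ] size [112.5 669.4] long-axis deg 90.7 z [0.0253 0.0299 0.0336] med [0.6267 0.0477]
onbelt1 107 c [622.3 359.5] size [35.3 74.6] long-axis deg 131.9 z [0.186  0.1933 0.1983] med [0.6127 0.3452]
onbelt2 569 c [633.4  25.1] size [45.8 47.4] long-axis deg 4.8 z [0.0573 0.1246 0.1611] med [0.621  0.0236]
onbelt3 606 c [627.7 -93.6] size [46.8 47. ] long-axis deg 97.0 z [0.0556 0.1239 0.1614] med [ 0.6169 -0.0898]
onbelt4 454 c [ 640.3 -320. ] size [39.3 59.3] long-axis deg 89.8 z [0.0457 0.0512 0.06  ] med [ 0.6413 -0.3194]
nut 0.68 217 c [442.3 382.7] size [34.3 45.4] long-axis deg 81.6 z [0.011  0.0248 0.0285] med [0.4417 0.3781]
nut 0.58 174 c [512.8 105.6] size [33. 37.] long-axis deg 91.3 z [0.0186 0.0222 0.0255] med [0.5119 0.1049]
in tray 214 c [438.8 394.3] size [37.7 66.6] long-axis deg 98.8 z [0.0177 0.025  0.0285] med [0.4417 0.3784]
```

View pics/top1.png

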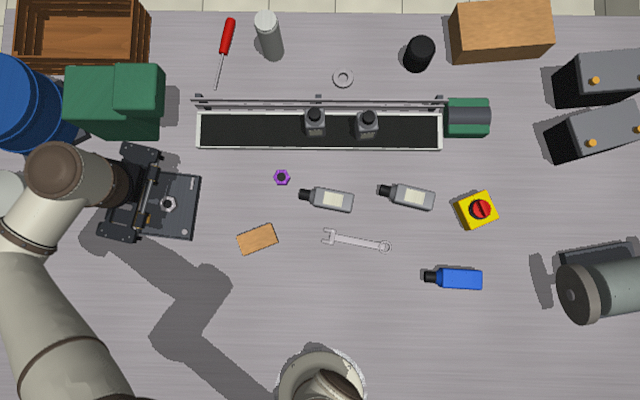

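Top view: the nut is in the tray at (168,204) and the head is down (93 mm). Both grey bottles are unmoved, at (327,198) and (406,196). Next I'll take bottle A, the left one.

```bash
python3 -c "
from h import *
plan(.465,.11,.2,-10)"
```

```text
-> travel [26.22 -7.79 -3.71] roll -2.1 dist mm 276 a -102.1
```

arm_command --rows '[{"travel": [4,-1,-3.7],"roll": -2,"fingers": 65},{"travel": [8,-2,-3.7],"roll": -2,"fingers": 65},{"travel": [12,-3.5,-3.7],"roll": -2,"fingers": 65},{"travel": [16,-5,-3.7],"roll": -2,"fingers": 65},{"travel": [20,-6,-3.7],"roll": -2,"fingers": 65},{"travel": [24,-7,-3.7],"roll": -2,"fingers": 65},{"travel": [26.2,-7.8,-3.7],"roll": -2,"fingers": 65},{"travel": [26.2,-7.8,-3.7],"roll": -2,"fingers": 65},{"travel": [26.2,-7.8,-3.7],"roll": -2,"fingers": 65}]'

```text
time_s: 10.5
tcp_pos: [0.4619, 0.1066, 0.1947]
ee_rot: [[-0.178, -0.984, 0.003], [-0.984, 0.178, 0.002], [-0.002, -0.002, -1.0]]
wrist_force: [0.7, 0.3, 0.2]
gripper_width: 0.657
```

```bash
cat > b.py <<'E'
from m import *
def bottle(x0,y0):
    st(); p,d,P=shot("wrist"); X,Y,Z=P[...,0],P[...,1],P[...,2]
    roi=(abs(X-x0)<.09)&(abs(Y-y0)<.1)
    rect(P,roi&(Z>.015)&(Z<.06),"bottle"); 
    rect(P,roi&(Z>.041)&(Z<.055),"bodytop")
    rect(P,roi&(Z>.030)&(Z<.0395)&(p.astype(int).sum(-1)<200),"cap")
    return p,P
E
python3 - <<'E'
from b import *
p,P=bottle(.462,-.003); save(p,"w3.png")
E
```

```text
10.5 [0.4619 0.1066 0.1947] [[-0.178, -0.984, 0.003], [-0.984, 0.178, 0.002], [-0.002, -0.002, -1.0]] [ 32.7   9.2 -23.5   0.  -57.1 -42.9] [0.7 0.3 0.2] 0.657
bottle 6853 c [474.3  22. ] size [ 57.8 179.6] long-axis deg 70.3 z [0.0269 0.0458 0.0474] med [ 0.4626 -0.0094]
bodytop 5448 c [460.4 -16. ] size [45.4 92.4] long-axis deg 80.1 z [0.0434 0.0461 0.0475] med [ 0.4594 -0.0204]
cap 0
```

View pics/w3.png

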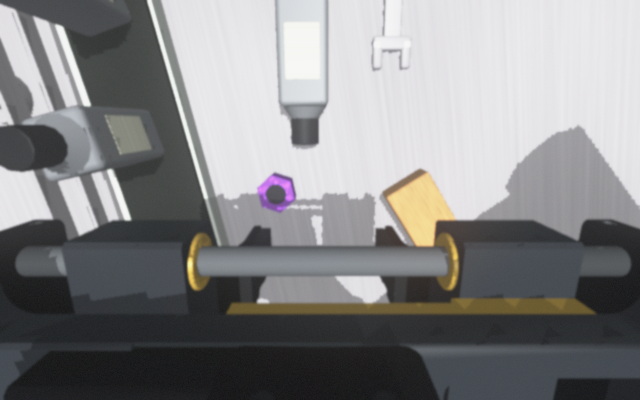

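arm_command --rows '[{"travel": [4.8,-2.0,1],"roll": 0,"fingers": 65},{"travel": [4.8,-2.0,5],"roll": 0,"fingers": 65},{"travel": [4.8,-2.0,9],"roll": 0,"fingers": 65},{"travel": [4.8,-2.0,13],"roll": 0,"fingers": 65},{"travel": [4.8,-2.0,16],"roll": 0,"fingers": 60},{"travel": [4.8,-2.0,17.5],"roll": 0,"fingers": 60},{"travel": [4.8,-2.0,17.5],"roll": 0,"fingers": 30},{"travel": [4.8,-2.0,17.5],"roll": 0,"fingers": 15},{"travel": [4.8,-2.0,17.5],"roll": 0,"fingers": 15},{"travel": [4.8,-2.0,17.5],"roll": 0,"fingers": 15}]'

```text
time_s: 11.55
tcp_pos: [0.4735, 0.0566, 0.0197]
ee_rot: [[-0.176, -0.984, 0.003], [-0.984, 0.176, 0.001], [-0.002, -0.002, -1.0]]
wrist_force: [-0.6, 0.8, -0.6]
gripper_width: 0.319
```

arm_command --rows '[{"travel": [0,0,0],"roll": 0,"fingers": 15},{"travel": [0,0,0],"roll": 0,"fingers": 15},{"travel": [0,0,0],"roll": 0,"fingers": 15}]'

```text
time_s: 11.85
tcp_pos: [0.4735, 0.0567, 0.0194]
ee_rot: [[-0.176, -0.984, 0.002], [-0.984, 0.176, 0.001], [-0.002, -0.002, -1.0]]
wrist_force: [-1.8, 4.3, 6.3]
gripper_width: 0.307
```

arm_command --rows '[{"travel": [0.2,0,-1.0],"roll": 0,"fingers": 15},{"travel": [0.6,0,-2.0],"roll": 0,"fingers": 15},{"travel": [1.0,0,-3.0],"roll": 0,"fingers": 15},{"travel": [1.6,0,-4.0],"roll": 0,"fingers": 15},{"travel": [2.2,0,-5.0],"roll": 0,"fingers": 15},{"travel": [2.9,0,-5.8],"roll": 0,"fingers": 15},{"travel": [2.9,0,-5.8],"roll": 0,"fingers": 15}]'

```text
time_s: 12.55
tcp_pos: [0.4679, 0.0267, 0.0778]
ee_rot: [[-0.178, -0.984, 0.002], [-0.984, 0.178, 0.001], [-0.001, -0.002, -1.0]]
wrist_force: [0.3, 0.6, -2.7]
gripper_width: 0.311
```

Run:
```python
from h import *
st(); p,d=capture("side"); w,_=capture("wrist")
save(np.hstack([cv2.resize(p[130:290,230:430],(500,400)),w[:300:1,170:470]]) if 0 else np.hstack([cv2.resize(p[130:290,230:390],(400,400)),cv2.resize(w,(400,250))[:, :] if 0 else cv2.copyMakeBorder(cv2.resize(w,(400,250)),0,150,0,0,0)]),"s1.png")
```

```text
12.55 [0.4679 0.0267 0.0778] [[-0.178, -0.984, 0.002], [-0.984, 0.178, 0.001], [-0.001, -0.002, -1.0]] [ 23.2  17.7 -32.8   0.  -39.4 -33.5] [ 0.3  0.6 -2.7] 0.311
```

View pics/s1.png

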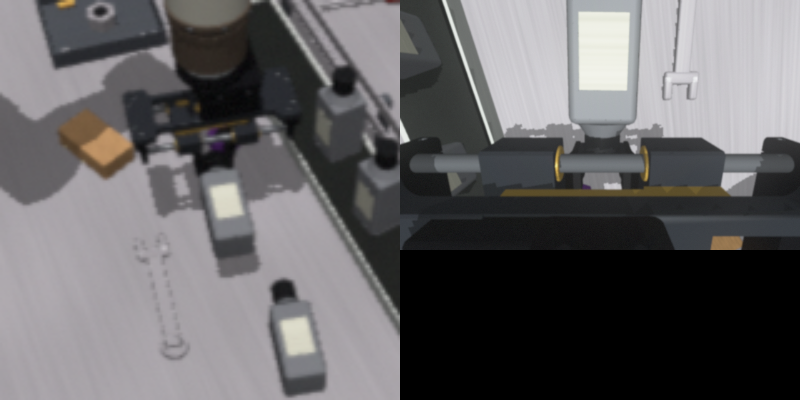

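```bash
cat >> b.py <<'E'
def tilt(v=1):
    s=sense(); p,d,P=shot("wrist"); R=np.array(s["ee_rot"]); q=(P-s["tcp_pos"])@R
    m=(abs(q[...,1])<.02)&(q[...,0]>.02)&(q[...,0]<.16)&(P[...,2]>.02)&(P[...,0]>.2)
    if m.sum()<100: print("few",m.sum()); return p
    a=q[m]; # top-profile: fit longest line in x-z
    k=np.linspace(.02,.16,29); pr=[(x,-np.median(a[abs(a[:,0]-x)<.0025,2])) for x in k if (abs(a[:,0]-x)<.0025).sum()>20]
    pr=np.array(pr); print("x mm",np.round(pr[:,0]*1000).tolist()); print("up mm",np.round(pr[:,1]*1000).tolist())
    return p
E
python3 -c "
from b import *
tilt(); st()"
```

```text
x mm [20.0, 25.0, 30.0, 35.0, 40.0, 45.0, 50.0, 55.0, 60.0, 65.0, 70.0, 75.0, 80.0, 85.0, 90.0, 95.0, 100.0, 105.0, 110.0]
up mm [16.0, 99.0, 77.0, 75.0, 25.0, 25.0, 25.0, 25.0, 24.0, 24.0, 24.0, 24.0, 24.0, 23.0, 23.0, 23.0, 23.0, 23.0, 22.0]
12.7 [0.4673 0.0273 0.0764] [[-0.177, -0.984, -0.0], [-0.984, 0.177, -0.0], [0.0, 0.0, -1.0]] [ 23.3  17.8 -32.9  -0.  -39.3 -33.5] [ 0.6  0.7 -2. ] 0.311
```

arm_command --rows '[{"travel": [-1.0,0,1.5],"roll": 0,"fingers": 15},{"travel": [-1.8,0,3],"roll": 0,"fingers": 29},{"travel": [-1.8,0,3],"roll": 0,"fingers": 29.5},{"travel": [-1.8,0,3],"roll": 0,"fingers": 30},{"travel": [-1.8,0,3],"roll": 0,"fingers": 30},{"travel": [-1.8,0,3],"roll": 0,"fingers": 30.5},{"travel": [-1.8,0,3],"roll": 0,"fingers": 30.5}]'

```text
time_s: 13.4
tcp_pos: [0.4709, 0.0451, 0.047]
ee_rot: [[-0.177, -0.984, 0.001], [-0.984, 0.177, 0.0], [-0.001, -0.001, -1.0]]
wrist_force: [0.2, -0.2, -1.7]
gripper_width: 0.313
```

```bash
python3 -c "
from b import *
tilt(); st()"
```

```text
x mm [20.0, 25.0, 30.0, 35.0, 40.0, 45.0, 50.0, 55.0, 60.0, 65.0, 70.0, 75.0, 80.0, 85.0, 90.0, 95.0, 100.0, 105.0, 110.0]
up mm [16.0, 99.0, 77.0, 75.0, 25.0, 24.0, 24.0, 23.0, 23.0, 23.0, 23.0, 22.0, 22.0, 22.0, 21.0, 21.0, 21.0, 20.0, 20.0]
13.45 [0.4709 0.0451 0.047 ] [[-0.177, -0.984, 0.001], [-0.984, 0.177, 0.0], [-0.0, -0.001, -1.0]] [ 25.2  21.  -33.9   0.  -35.  -35.4] [-0.8  0.1 -1.1] 0.316
```

arm_command --rows '[{"travel": [0,0,0],"roll": 0,"fingers": 31},{"travel": [0,0,0],"roll": 0,"fingers": 31},{"travel": [0,0,0],"roll": 0,"fingers": 31.5},{"travel": [0,0,0],"roll": 0,"fingers": 31.5}]'

```text
time_s: 13.85
tcp_pos: [0.4707, 0.0452, 0.0466]
ee_rot: [[-0.177, -0.984, 0.0], [-0.984, 0.177, -0.0], [0.0, -0.0, -1.0]]
wrist_force: [0.5, 0.1, -1.0]
gripper_width: 0.317
```

```bash
python3 -c "
from b import *
tilt(); st()"
```

```text
x mm [20.0, 25.0, 30.0, 35.0, 40.0, 45.0, 50.0, 55.0, 60.0, 65.0, 70.0, 75.0, 80.0, 85.0, 90.0, 95.0, 100.0, 105.0, 110.0, 115.0]
up mm [13.0, 99.0, 77.0, 75.0, 18.0, 18.0, 17.0, 15.0, 14.0, 13.0, 12.0, 11.0, 10.0, 9.0, 8.0, 7.0, 5.0, 4.0, 3.0, 2.0]
13.9 [0.4707 0.0451 0.0466] [[-0.177, -0.984, -0.0], [-0.984, 0.177, -0.0], [0.0, 0.0, -1.0]] [ 25.2  21.1 -33.9   0.  -35.  -35.4] [ 0.6  0.3 -0.6] 0.319
```

arm_command --rows '[{"travel": [0.4,0,-1.0],"roll": 0,"fingers": 31.3},{"travel": [0.9,0,-2.0],"roll": 0,"fingers": 31.3},{"travel": [1.6,0,-3.0],"roll": 0,"fingers": 31.3},{"travel": [2.4,0,-3.8],"roll": 0,"fingers": 31.3},{"travel": [3.2,0,-4.5],"roll": 0,"fingers": 31.3},{"travel": [4.0,0,-5.1],"roll": 0,"fingers": 31.3},{"travel": [4.0,0,-5.1],"roll": 0,"fingers": 31.3}]'

```text
time_s: 14.6
tcp_pos: [0.4638, 0.005, 0.0985]
ee_rot: [[-0.178, -0.984, 0.002], [-0.984, 0.178, 0.001], [-0.001, -0.001, -1.0]]
wrist_force: [-0.7, 1.2, 0.9]
gripper_width: 0.316
```

```bash
python3 -c "
from b import *
p=tilt(); st()"
```

```text
x mm [20.0, 25.0, 30.0, 35.0, 40.0, 45.0, 50.0, 55.0, 60.0, 65.0, 70.0, 75.0, 80.0, 85.0, 90.0, 95.0, 100.0, 105.0]
up mm [5.0, 99.0, 77.0, 75.0, -2.0, -4.0, -9.0, -13.0, -18.0, -22.0, -27.0, -32.0, -37.0, -42.0, -46.0, -51.0, -56.0, -60.0]
14.65 [0.4639 0.0054 0.0981] [[-0.178, -0.984, 0.001], [-0.984, 0.178, 0.001], [-0.001, -0.001, -1.0]] [ 20.8  15.5 -32.1  -0.  -42.3 -31. ] [0.3 2.1 0.2] 0.317
```

arm_command --rows '[{"travel": [0.9,0,-0.6],"roll": 0,"fingers": 31.3},{"travel": [1.8,0,-1.0],"roll": 0,"fingers": 31.3},{"travel": [2.8,0,-1.4],"roll": 0,"fingers": 31.3},{"travel": [3.9,0,-1.7],"roll": 0,"fingers": 31.3},{"travel": [5.0,0,-2.0],"roll": 0,"fingers": 31.3},{"travel": [6.0,0,-2.1],"roll": 0,"fingers": 31.3},{"travel": [7.0,0,-2.2],"roll": 0,"fingers": 31.3},{"travel": [8.0,0,-2.1],"roll": 0,"fingers": 31.3},{"travel": [8.6,0,-2.0],"roll": 0,"fingers": 31.3},{"travel": [8.6,0,-2.0],"roll": 0,"fingers": 31.3}]'

```text
time_s: 15.65
tcp_pos: [0.4479, -0.0797, 0.1171]
ee_rot: [[-0.178, -0.984, -0.001], [-0.984, 0.178, -0.0], [0.0, 0.001, -1.0]]
wrist_force: [-0.5, 0.8, -1.3]
gripper_width: 0.317
```

Run:
```python
from b import *
tilt(); st()
p,d=capture("side"); w,_=capture("wrist")
save(np.hstack([cv2.resize(p[130:290,230:390],(400,400)),cv2.copyMakeBorder(cv2.resize(w,(400,250)),0,150,0,0,0)]),"s2.png")
```

```text
x mm [20.0, 25.0, 30.0, 35.0, 40.0, 45.0, 50.0, 55.0, 60.0, 65.0, 70.0, 75.0, 80.0, 85.0, 90.0, 95.0]
up mm [3.0, 99.0, 77.0, 75.0, -8.0, -12.0, -18.0, -25.0, -31.0, -37.0, -44.0, -50.0, -56.0, -64.0, -70.0, -75.0]
15.7 [ 0.4481 -0.0793  0.1172] [[-0.177, -0.984, -0.001], [-0.984, 0.177, -0.0], [0.0, 0.001, -1.0]] [ 10.5  13.1 -31.9  -0.  -45.1 -20.7] [ 0.4 -0.2 -1.4] 0.314
```

View pics/s2.png

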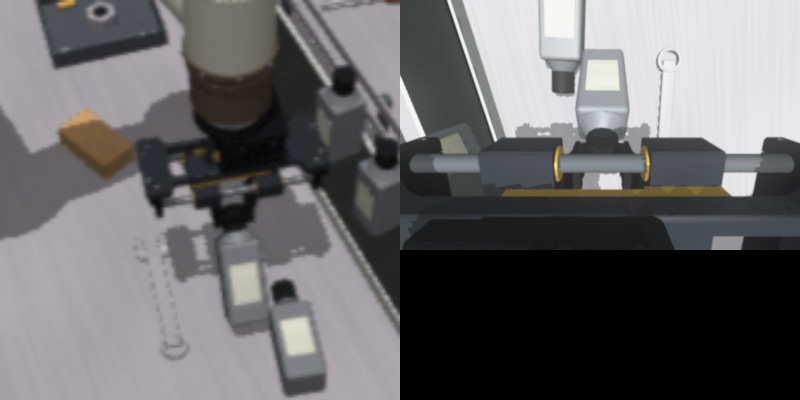

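arm_command --rows '[{"travel": [-1,0,-0.5],"roll": 0,"fingers": 30},{"travel": [-3,0,-0.5],"roll": 0,"fingers": 30},{"travel": [-5,0,-0.5],"roll": 0,"fingers": 30},{"travel": [-5,0,-0.5],"roll": 0,"fingers": 31.3},{"travel": [-5,0,-0.5],"roll": 0,"fingers": 31.5},{"travel": [-5,0,-0.5],"roll": 0,"fingers": 31.6},{"travel": [-5,0,-0.5],"roll": 0,"fingers": 31.7},{"travel": [-5,0,-0.5],"roll": 0,"fingers": 31.7}]'

```text
time_s: 16.6
tcp_pos: [0.4572, -0.03, 0.1225]
ee_rot: [[-0.177, -0.984, -0.0], [-0.984, 0.177, 0.0], [-0.0, 0.0, -1.0]]
wrist_force: [1.2, -0.4, -1.1]
gripper_width: 0.318
```

```bash
python3 -c "
from b import *
p=tilt(); st()"
```

```text
x mm [20.0, 25.0, 30.0, 35.0, 40.0, 45.0, 50.0, 55.0, 60.0, 65.0]
up mm [-3.0, 99.0, 77.0, 75.0, -22.0, -39.0, -52.0, -66.0, -80.0, -94.0]
16.65 [ 0.4572 -0.03    0.1225] [[-0.177, -0.984, 0.0], [-0.984, 0.177, 0.0], [-0.0, -0.0, -1.0]] [ 16.7  12.9 -31.1  -0.  -46.  -26.9] [ 0.6  0.  -1.9] 0.317
```

arm_command --rows '[{"travel": [0,0,0],"roll": 0,"fingers": 31.8},{"travel": [0,0,0],"roll": 0,"fingers": 31.8},{"travel": [0,0,0],"roll": 0,"fingers": 31.8},{"travel": [0,0,0],"roll": 0,"fingers": 31.9},{"travel": [0,0,0],"roll": 0,"fingers": 31.9}]'

```text
time_s: 17.15
tcp_pos: [0.4573, -0.0297, 0.1225]
ee_rot: [[-0.177, -0.984, -0.0], [-0.984, 0.177, 0.0], [0.0, 0.0, -1.0]]
wrist_force: [1.0, 0.1, -2.2]
gripper_width: 0.32
```

```bash
python3 -c "
from b import *
p=tilt(); st()"
```

```text
x mm [20.0, 25.0, 30.0, 35.0, 40.0, 45.0, 50.0, 55.0]
up mm [-6.0, 99.0, 77.0, 75.0, -33.0, -58.0, -77.0, -95.0]
17.2 [ 0.4573 -0.0296  0.1226] [[-0.177, -0.984, 0.0], [-0.984, 0.177, 0.0], [-0.0, -0.0, -1.0]] [ 16.7  12.9 -31.1   0.  -46.  -26.9] [-0.2  0.9 -2. ] 0.32
```

Run:
```python
from m import *
f=np.load("w2.npz"); p,P=f["p"].astype(int),f["P"]; X,Y,Z=P[...,0],P[...,1],P[...,2]
p2,d,Q=shot("top"); p2=p2.astype(int)
for n,p,P in(("wrist",p,P),("top",p2,Q)):
    X,Y,Z=P[...,0],P[...,1],P[...,2]
    for y in (-.25,-.2,-.15,-.03,.08,.1,.15,.17,.22):
        m=(abs(Y-y)<.006)&(Z>.022)&(Z<.038)&(X>.55)&(X<.72)
        k=m&(p.sum(-1)<150)
        if k.sum()>10: print(n,y,"all",np.round([X[m].min(),X[m].max()],3),"dark",np.round(np.percentile(X[k],[1,99]),3))
X,Y,Z=Q[...,0],Q[...,1],Q[...,2]
k=(abs(X-.625)<.02)&(Z>.022)&(Z<.038)&(Y<.4)&(Y>-.4); print(np.percentile(Y[k],[0,1,99,100]))
plan(.632,.13,.175)
```

```text
top -0.25 all [0.589 0.689] dark [0.591 0.668]
top -0.2 all [0.588 0.675] dark [0.591 0.667]
top -0.15 all [0.587 0.677] dark [0.591 0.666]
top -0.03 all [0.606 0.675] dark [0.606 0.665]
top 0.08 all [0.585 0.673] dark [0.589 0.665]
top 0.1 all [0.585 0.673] dark [0.589 0.664]
top 0.15 all [0.584 0.674] dark [0.588 0.663]
top 0.17 all [0.584 0.674] dark [0.588 0.664]
top 0.22 all [0.584 0.674] dark [0.587 0.662]
[-0.38681725 -0.33182229  0.31504076  0.32083711]
-> travel [-18.8  -14.38  -5.24] roll 0 dist mm 242 a -100.2
```

arm_command --rows '[{"travel": [-3,0.6,-2],"roll": 0,"fingers": 20},{"travel": [-7,1.2,-4],"roll": 0,"fingers": 20},{"travel": [-11,2,-6.2],"roll": 0,"fingers": 20},{"travel": [-15,2.7,-6.2],"roll": 0,"fingers": 20},{"travel": [-18.7,3,-6.2],"roll": 0,"fingers": 20},{"travel": [-19.3,0,-6.2],"roll": 0,"fingers": 20},{"travel": [-20,-4,-6.2],"roll": 0,"fingers": 20},{"travel": [-20.7,-8,-6.2],"roll": 0,"fingers": 20},{"travel": [-21.3,-11,-6.2],"roll": 0,"fingers": 20},{"travel": [-21.7,-13.5,-6.2],"roll": 0,"fingers": 20}]'

```text
time_s: 18.25
tcp_pos: [0.6301, 0.1601, 0.1836]
ee_rot: [[-0.177, -0.984, -0.001], [-0.984, 0.177, -0.0], [0.0, 0.001, -1.0]]
wrist_force: [0.0, 0.5, -1.7]
gripper_width: 0.313
```

```bash
python3 -c "
from b import *
p=tilt(); st(); plan(.628,.165,.152); save(p,'w4.png')"
```

```text
x mm [20.0, 25.0, 30.0, 35.0, 40.0, 45.0, 50.0, 55.0, 60.0, 65.0, 70.0, 75.0, 80.0, 85.0, 90.0, 95.0, 100.0, 105.0, 110.0, 115.0, 120.0, 125.0, 130.0, 135.0, 140.0, 145.0, 150.0, 155.0, 160.0]
up mm [-7.0, 99.0, 77.0, 75.0, -35.0, -63.0, -83.0, -106.0, -153.0, -153.0, -153.0, -153.0, -154.0, -153.0, -154.0, -154.0, -154.0, -154.0, -153.0, -96.0, -60.0, -56.0, -60.0, -153.0, -154.0, -154.0, -154.0, -154.0, -154.0]
18.3 [0.6335 0.16   0.1833] [[-0.177, -0.984, 0.003], [-0.984, 0.177, -0.0], [0.0, -0.003, -1.0]] [ 28.4  26.8   0.5   0.1 -63.6 -38.6] [ 5.3  1.3 -0.1] 0.316
-> travel [-0.39  0.64  3.13] roll 0 dist mm 32 a -100.2
```

View pics/w4.png

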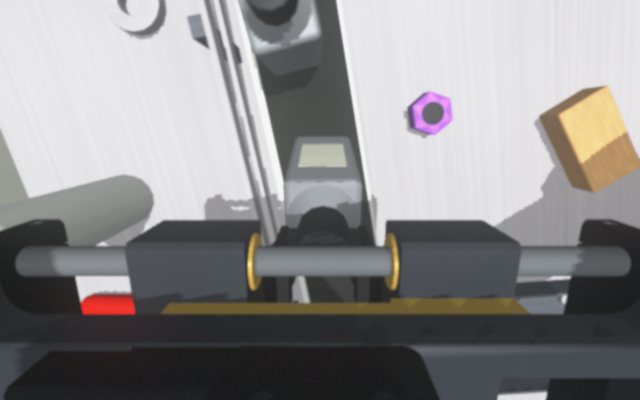

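arm_command --rows '[{"travel": [0,0.3,1.5],"roll": 0,"fingers": 20},{"travel": [0,0.3,2.8],"roll": 0,"fingers": 20},{"travel": [0,0.3,3.2],"roll": 0,"fingers": 20},{"travel": [0,0.3,3.5],"roll": 0,"fingers": 20},{"travel": [0,0.3,3.5],"roll": 0,"fingers": 20}]'

```text
time_s: 18.8
tcp_pos: [0.6254, 0.161, 0.1525]
ee_rot: [[-0.175, -0.985, 0.001], [-0.985, 0.175, -0.0], [-0.0, -0.001, -1.0]]
wrist_force: [-4.1, 0.6, 9.3]
gripper_width: 0.313
```

```bash
python3 -c "
from b import *
p=tilt(); st()"
```

```text
x mm [20.0, 25.0, 30.0, 35.0, 40.0, 45.0, 50.0, 55.0, 60.0, 65.0, 70.0, 75.0, 80.0, 85.0, 90.0, 95.0, 100.0, 105.0, 110.0, 115.0, 120.0, 125.0, 130.0, 135.0, 140.0, 145.0, 150.0, 155.0, 160.0]
up mm [-7.0, 99.0, 77.0, 75.0, -34.0, -61.0, -81.0, -102.0, -122.0, -122.0, -122.0, -122.0, -122.0, -122.0, -122.0, -122.0, -122.0, -122.0, -122.0, -69.0, -32.0, -31.0, -122.0, -122.0, -122.0, -122.0, -122.0, -122.0, -124.0]
18.85 [0.6254 0.161  0.1525] [[-0.175, -0.985, 0.002], [-0.985, 0.175, -0.0], [-0.0, -0.002, -1.0]] [ 28.8  27.6  -2.9   0.1 -59.5 -38.9] [-3.9  0.8  8.9] 0.313
```

arm_command --rows '[{"travel": [0.2,0,-0.15],"roll": 0,"fingers": 31.5},{"travel": [0.5,0,-0.1],"roll": 0,"fingers": 31.8},{"travel": [0.8,0,-0.1],"roll": 0,"fingers": 31.8},{"travel": [1.2,0,-0.1],"roll": 0,"fingers": 32},{"travel": [1.6,0,-0.1],"roll": 0,"fingers": 32},{"travel": [2.0,0,-0.1],"roll": 0,"fingers": 32},{"travel": [2.0,0,-0.1],"roll": 0,"fingers": 32.5},{"travel": [2.0,0,-0.1],"roll": 0,"fingers": 32.5}]'

```text
time_s: 19.65
tcp_pos: [0.6218, 0.1407, 0.1497]
ee_rot: [[-0.177, -0.984, -0.001], [-0.984, 0.177, -0.0], [0.0, 0.001, -1.0]]
wrist_force: [-0.2, 0.2, -0.6]
gripper_width: 0.328
```

```bash
python3 -c "
from b import *
p=tilt(); st()"
```

```text
x mm [20.0, 25.0, 30.0, 35.0, 40.0, 45.0, 50.0, 55.0, 60.0, 65.0, 70.0, 75.0, 80.0, 85.0, 90.0, 95.0, 100.0, 105.0, 110.0, 115.0, 120.0, 125.0, 130.0, 135.0, 140.0, 145.0, 150.0, 155.0]
up mm [11.0, 99.0, 77.0, 74.0, -79.0, -119.0, -120.0, -119.0, -119.0, -120.0, -119.0, -119.0, -120.0, -119.0, -120.0, -68.0, -27.0, -27.0, -23.0, -27.0, -31.0, -119.0, -120.0, -120.0, -120.0, -120.0, -120.0, -120.0]
19.7 [0.6219 0.1409 0.1498] [[-0.177, -0.984, -0.001], [-0.984, 0.177, -0.0], [0.0, 0.001, -1.0]] [ 27.3  27.   -4.2  -0.  -58.8 -37.4] [0.7 1.1 0.4] 0.326
```

arm_command --rows '[{"travel": [0,0,0],"roll": 0,"fingers": 34},{"travel": [0,0,0],"roll": 0,"fingers": 40},{"travel": [0,0,0],"roll": 0,"fingers": 50},{"travel": [0,0,0],"roll": 0,"fingers": 50},{"travel": [0,0,-1],"roll": 0,"fingers": 50},{"travel": [0,0,-4],"roll": 0,"fingers": 50},{"travel": [0,2,-8],"roll": 0,"fingers": 50},{"travel": [0,6,-8],"roll": 0,"fingers": 50},{"travel": [2,10,-8],"roll": 0,"fingers": 50},{"travel": [5,14,-8],"roll": 0,"fingers": 65}]'

```text
time_s: 20.7
tcp_pos: [0.4744, 0.117, 0.2314]
ee_rot: [[-0.175, -0.985, 0.002], [-0.985, 0.175, 0.001], [-0.001, -0.002, -1.0]]
wrist_force: [-0.2, 1.1, 0.1]
gripper_width: 0.535
```

Run:
```python
from m import *
st(); p,d,P=shot("top"); save(p[50:300],"top2.png"); measure("top",p,P)
plan(.48,-.075,.2,-12)
```

```text
20.7 [0.4744 0.117  0.2314] [[-0.175, -0.985, 0.002], [-0.985, 0.175, 0.001], [-0.001, -0.002, -1.0]] [ 32.9   8.7 -18.4   0.  -62.8 -43. ] [-0.2  1.1  0.1] 0.535
head 192 c [ 440.5 -358.1] size [36.2 38.8] long-axis deg 150.0 z [0.0717 0.0778 0.0952] med [ 0.4382 -0.3566]
bar 89 c [ 440.6 -360.7] size [12.5 36.8] long-axis deg 21.9 z [0.09   0.093  0.0954] med [ 0.4403 -0.36  ]
front1 16657 c [431.6 163.4] size [172.5 273.9] long-axis deg 174.5 z [0.3157 0.5688 0.6128] med [0.4226 0.1615]
  dark(cap) 762 c [447.8 114. ] size [132.4 207.5] long-axis deg 124.3 z [0.3111 0.3988 0.5615] med [0.4498 0.0895]
front8 1037 c [ 475.7 -196. ] size [ 53.2 130.1] long-axis deg 77.4 z [0.0255 0.0449 0.0492] med [ 0.471  -0.2014]
  dark(cap) 129 c [ 462.1 -187.8] size [ 28.  125.4] long-axis deg 63.8 z [0.0139 0.0316 0.0384] med [ 0.4778 -0.1487]
belt 4808 c [641.  -12.8] size [111.8 667.9] long-axis deg 90.5 z [0.0249 0.0299 0.0335] med [ 0.6277 -0.127 ]
onbelt1 107 c [621.4 360.5] size [34.9 73.7] long-axis deg 131.0 z [0.1869 0.1933 0.1989] med [0.6133 0.3451]
onbelt2 567 c [633.4  24.9] size [45.7 47. ] long-axis deg 3.8 z [0.0576 0.1247 0.1613] med [0.6209 0.0236]
onbelt3 609 c [628.8 -93.2] size [46.3 48.7] long-axis deg 7.2 z [0.055  0.1241 0.1613] med [ 0.6166 -0.0899]
onbelt4 123 c [630.4 125.2] size [24. 45.] long-axis deg 79.3 z [0.1178 0.1572 0.1629] med [0.6281 0.1189]
onbelt5 451 c [ 640.4 -320.1] size [39.2 59.3] long-axis deg 89.6 z [0.046  0.0516 0.0599] med [ 0.6412 -0.3195]
-> travel [18.07 -4.81  2.99] roll 1.8 dist mm 189 a -100.2
```

View pics/top2.png

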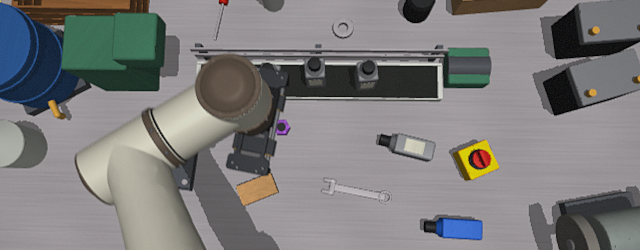

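arm_command --rows '[{"travel": [4,-1,1],"roll": 1.8,"fingers": 65},{"travel": [8,-2,2],"roll": 1.8,"fingers": 65},{"travel": [12,-3,3],"roll": 1.8,"fingers": 65},{"travel": [15.5,-4,3],"roll": 1.8,"fingers": 65},{"travel": [18,-4.8,3],"roll": 1.8,"fingers": 65},{"travel": [18,-4.8,3],"roll": 1.8,"fingers": 65},{"travel": [18,-4.8,3],"roll": 1.8,"fingers": 65}]'

```text
time_s: 21.45
tcp_pos: [0.4911, -0.0695, 0.2011]
ee_rot: [[-0.209, -0.978, 0.001], [-0.978, 0.209, 0.0], [-0.0, -0.001, -1.0]]
wrist_force: [-0.5, 0.0, -0.6]
gripper_width: 0.653
```

Run:
```python
from b import *
p,P=bottle(.472,-.21)
p,d,P=shot("top"); save(p[50:250,150:550],"top3.png"); measure("top",p,P)
```

```text
21.45 [ 0.4911 -0.0695  0.2011] [[-0.209, -0.978, 0.001], [-0.978, 0.209, 0.0], [-0.0, -0.001, -1.0]] [ 10.7  11.1 -20.1  -0.  -58.8 -22.8] [-0.5  0.  -0.6] 0.653
bottle 5518 c [ 475.9 -185.7] size [ 46. 106.] long-axis deg 76.6 z [0.0322 0.0457 0.0474] med [ 0.4753 -0.1945]
bodytop 4353 c [ 472.5 -200. ] size [45.7 76.5] long-axis deg 76.6 z [0.0429 0.0461 0.0475] med [ 0.4721 -0.2035]
cap 0
head 188 c [ 439.3 -359.7] size [35.1 40.7] long-axis deg 90.4 z [0.0721 0.0782 0.0952] med [ 0.4384 -0.3565]
bar 88 c [ 440.4 -360.2] size [12.  36.8] long-axis deg 23.9 z [0.09   0.093  0.0959] med [ 0.4405 -0.3605]
front1 19357 c [410.9   9.2] size [213.9 268.3] long-axis deg 102.1 z [0.3025 0.5491 0.6323] med [0.4455 0.0397]
  dark(cap) 423 c [470.6  22.5] size [137.7 261.5] long-axis deg 85.3 z [0.2808 0.4025 0.539 ] med [ 0.4526 -0.0387]
front2 1032 c [ 472.7 -195.4] size [ 47.3 130.6] long-axis deg 77.7 z [0.0268 0.0451 0.049 ] med [ 0.471  -0.2014]
  dark(cap) 131 c [ 460.6 -188. ] size [ 28. 127.] long-axis deg 62.6 z [0.0142 0.032  0.038 ] med [ 0.4763 -0.149 ]
belt 3407 c [641.2 -14.5] size [111.1 670. ] long-axis deg 90.6 z [0.0252 0.0299 0.0337] med [0.6424 0.0863]
onbelt1 112 c [621.8 359.6] size [35.3 74.9] long-axis deg 131.6 z [0.1859 0.1934 0.1991] med [0.6128 0.3455]
onbelt2 281 c [637.8  25.2] size [37.5 45.7] long-axis deg 95.3 z [0.1205 0.1465 0.1626] med [0.6332 0.0254]
onbelt3 382 c [623.5 121.8] size [40.2 56.3] long-axis deg 89.6 z [0.089  0.1365 0.164 ] med [0.6201 0.1238]
onbelt4 447 c [ 640.5 -320.4] size [39.  58.8] long-axis deg 89.8 z [0.0461 0.0516 0.0603] med [ 0.6416 -0.3199]
```

View pics/top3.png

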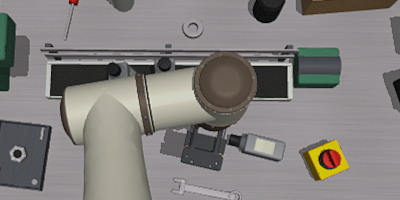

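arm_command --rows '[{"travel": [4,-0.5,0],"roll": 1.3,"fingers": 65},{"travel": [6.9,-0.95,1],"roll": 1.3,"fingers": 65},{"travel": [6.9,-0.95,5],"roll": 1.3,"fingers": 65},{"travel": [6.9,-0.95,10],"roll": 1.3,"fingers": 65},{"travel": [6.9,-0.95,14],"roll": 1.3,"fingers": 65},{"travel": [6.9,-0.95,17],"roll": 1.3,"fingers": 60},{"travel": [6.9,-0.95,18.1],"roll": 1.3,"fingers": 60},{"travel": [6.9,-0.95,18.1],"roll": 1.3,"fingers": 30},{"travel": [6.9,-0.95,18.1],"roll": 1.3,"fingers": 20},{"travel": [6.9,-0.95,18.1],"roll": 1.3,"fingers": 20}]'

```text
time_s: 22.55
tcp_pos: [0.4874, -0.1384, 0.0213]
ee_rot: [[-0.229, -0.973, 0.004], [-0.973, 0.229, -0.0], [-0.001, -0.004, -1.0]]
wrist_force: [-0.6, -0.5, 0.4]
gripper_width: 0.409
```

arm_command --rows '[{"travel": [0,0,0],"roll": 0,"fingers": 20},{"travel": [0,0,0],"roll": 0,"fingers": 20},{"travel": [0,0,0],"roll": 0,"fingers": 20},{"travel": [0.2,0,-1.0],"roll": 0,"fingers": 20},{"travel": [0.6,0,-2.0],"roll": 0,"fingers": 20},{"travel": [0.6,0,-2.5],"roll": 0,"fingers": 30}]'

```text
time_s: 23.15
tcp_pos: [0.4845, -0.1451, 0.0456]
ee_rot: [[-0.23, -0.973, 0.001], [-0.973, 0.23, -0.0], [-0.0, -0.001, -1.0]]
wrist_force: [-0.2, -0.1, -2.0]
gripper_width: 0.307
```

```bash
python3 -c "
from b import *
p=tilt(); st()"
```

```text
x mm [20.0, 25.0, 30.0, 35.0, 40.0, 45.0, 50.0, 55.0, 60.0, 65.0, 70.0, 75.0, 80.0, 85.0, 90.0, 95.0, 100.0, 105.0, 110.0]
up mm [16.0, 100.0, 77.0, 74.0, 25.0, 24.0, 24.0, 24.0, 24.0, 24.0, 24.0, 23.0, 23.0, 23.0, 23.0, 23.0, 23.0, 22.0, 22.0]
23.2 [ 0.485  -0.1449  0.0461] [[-0.23, -0.973, 0.002], [-0.973, 0.23, -0.0], [-0.0, -0.002, -1.0]] [  1.8  23.6 -29.5   0.  -36.9 -15.1] [0.6 0.5 0.3] 0.313
```

Same as bottle A: gripped and level. I'll loosen it a little and pivot it up.

arm_command --rows '[{"travel": [0,0,0],"roll": 0,"fingers": 31},{"travel": [0,0,0],"roll": 0,"fingers": 31.4},{"travel": [0,0,0],"roll": 0,"fingers": 31.6},{"travel": [0,0,0],"roll": 0,"fingers": 31.6},{"travel": [0.2,0,-1.0],"roll": 0,"fingers": 31.5},{"travel": [0.5,0,-2.0],"roll": 0,"fingers": 31.5},{"travel": [0.8,0,-3.0],"roll": 0,"fingers": 31.5},{"travel": [1.2,0,-4.0],"roll": 0,"fingers": 31.5},{"travel": [1.5,0,-4.8],"roll": 0,"fingers": 31.5}]'

```text
time_s: 24.1
tcp_pos: [0.4812, -0.1595, 0.0939]
ee_rot: [[-0.23, -0.973, 0.002], [-0.973, 0.23, -0.0], [-0.0, -0.002, -1.0]]
wrist_force: [-0.3, 0.4, -1.4]
gripper_width: 0.313
```

```bash
python3 -c "
from b import *
p=tilt(); st()"
```

```text
x mm [20.0, 25.0, 30.0, 35.0, 40.0, 45.0, 50.0, 55.0, 60.0, 65.0, 70.0, 75.0, 80.0, 85.0, 90.0, 95.0, 100.0, 105.0, 110.0]
up mm [4.0, 99.0, 77.0, 75.0, -0.0, -3.0, -7.0, -11.0, -15.0, -19.0, -23.0, -28.0, -32.0, -36.0, -40.0, -44.0, -48.0, -52.0, -56.0]
24.15 [ 0.4819 -0.1599  0.095 ] [[-0.23, -0.973, 0.004], [-0.973, 0.23, -0.0], [-0.0, -0.004, -1.0]] [  0.   19.4 -26.6   0.  -43.8 -13.3] [0.5 0.2 0.3] 0.319
```

arm_command --rows '[{"travel": [0,0,-1.0],"roll": 0,"fingers": 31.5},{"travel": [0,0,-2.0],"roll": 0,"fingers": 31.6},{"travel": [0,0,-2.8],"roll": 0,"fingers": 31.7},{"travel": [0,0,-2.8],"roll": 0,"fingers": 31.8},{"travel": [0,0,-2.8],"roll": 0,"fingers": 31.8},{"travel": [0,0,-2.8],"roll": 0,"fingers": 31.9},{"travel": [0,0,-2.8],"roll": 0,"fingers": 31.9},{"travel": [0,0,-2.8],"roll": 0,"fingers": 31.9}]'

```text
time_s: 24.95
tcp_pos: [0.4809, -0.1591, 0.1204]
ee_rot: [[-0.23, -0.973, -0.001], [-0.973, 0.23, -0.0], [0.0, 0.001, -1.0]]
wrist_force: [-0.9, 0.3, -0.4]
gripper_width: 0.321
```

```bash
python3 -c "
from b import *
p=tilt(); st()"
```

```text
x mm [20.0, 25.0, 30.0, 35.0, 40.0, 45.0, 50.0, 55.0, 60.0, 65.0, 70.0]
up mm [-6.0, 99.0, 77.0, 75.0, -22.0, -38.0, -49.0, -62.0, -74.0, -86.0, -96.0]
25.0 [ 0.4809 -0.1591  0.1204] [[-0.23, -0.973, -0.001], [-0.973, 0.23, -0.0], [0.0, 0.001, -1.0]] [  0.1  17.4 -24.9   0.  -47.7 -13.4] [-0.5 -0.4 -0.1] 0.321
```

arm_command --rows '[{"travel": [0.3,0,-0.4],"roll": 0,"fingers": 31.7},{"travel": [0.6,0,-0.8],"roll": 0,"fingers": 31.7},{"travel": [0.6,0,-0.8],"roll": 0,"fingers": 31.8},{"travel": [0.6,0,-0.8],"roll": 0,"fingers": 31.9},{"travel": [0.6,0,-0.8],"roll": 0,"fingers": 31.9}]'

```text
time_s: 25.5
tcp_pos: [0.4795, -0.165, 0.1285]
ee_rot: [[-0.23, -0.973, -0.0], [-0.973, 0.23, 0.0], [-0.0, 0.0, -1.0]]
wrist_force: [-0.0, 0.3, -1.5]
gripper_width: 0.321
```

```bash
python3 -c "
from b import *
p=tilt(); st()"
```

```text
x mm [20.0, 25.0, 30.0, 35.0, 40.0, 45.0, 50.0, 55.0, 60.0, 150.0]
up mm [-11.0, 99.0, 77.0, 74.0, -35.0, -57.0, -75.0, -92.0, -103.0, -105.0]
25.55 [ 0.4795 -0.1649  0.1284] [[-0.23, -0.973, -0.0], [-0.973, 0.23, 0.0], [-0.0, 0.0, -1.0]] [ -0.6  16.8 -24.3  -0.  -48.9 -12.7] [-0.4 -0.4 -1.2] 0.317
```

arm_command --rows '[{"travel": [0,0,-2],"roll": 0,"fingers": 20},{"travel": [0,0,-4.5],"roll": 0,"fingers": 20},{"travel": [0,-2,-6.2],"roll": 0,"fingers": 20},{"travel": [-1,-5,-6.2],"roll": 0,"fingers": 20},{"travel": [-2,-9,-6.2],"roll": 0,"fingers": 20},{"travel": [-2.5,-12,-6.2],"roll": 0,"fingers": 20},{"travel": [-3,-14,-6.2],"roll": 0,"fingers": 20},{"travel": [-3.1,-15.4,-6.2],"roll": 0,"fingers": 20},{"travel": [-3.1,-15.4,-6.2],"roll": 0,"fingers": 20}]'

```text
time_s: 26.45
tcp_pos: [0.6379, -0.1701, 0.1892]
ee_rot: [[-0.229, -0.973, -0.001], [-0.973, 0.229, -0.0], [0.0, 0.001, -1.0]]
wrist_force: [0.7, -0.0, -1.8]
gripper_width: 0.312
```

```bash
python3 -c "
from b import *
p=tilt(); st()"
```

```text
x mm [20.0, 25.0, 30.0, 35.0, 40.0, 45.0, 50.0, 55.0, 60.0, 65.0, 70.0, 75.0, 80.0, 85.0, 90.0, 95.0, 100.0, 105.0, 110.0, 115.0, 120.0, 125.0, 130.0, 135.0, 140.0]
up mm [-14.0, 99.0, 77.0, 74.0, -44.0, -75.0, -101.0, -159.0, -159.0, -159.0, -159.0, -159.0, -159.0, -159.0, -159.0, -159.0, -159.0, -160.0, -163.0, -163.0, -163.0, -143.0, -140.0, -141.0, -141.0]
26.5 [ 0.6367 -0.17    0.1893] [[-0.23, -0.973, -0.002], [-0.973, 0.23, 0.0], [0.0, 0.002, -1.0]] [ -0.9  27.1   2.1  -0.  -65.1 -12.3] [-0.1 -0.1 -2.1] 0.313
```

arm_command --rows '[{"travel": [0,0,1.5],"roll": 0,"fingers": 20},{"travel": [0,0,2.7],"roll": 0,"fingers": 20},{"travel": [0,0,3.0],"roll": 0,"fingers": 20},{"travel": [0,0,3.2],"roll": 0,"fingers": 20},{"travel": [0,0,3.2],"roll": 0,"fingers": 20}]'

```text
time_s: 27.0
tcp_pos: [0.6365, -0.1702, 0.1587]
ee_rot: [[-0.229, -0.973, 0.0], [-0.973, 0.229, -0.0], [0.0, -0.0, -1.0]]
wrist_force: [0.9, 0.1, -1.2]
gripper_width: 0.312
```

arm_command --rows '[{"travel": [0,0,0.2],"roll": 0,"fingers": 20},{"travel": [0,0,0.4],"roll": 0,"fingers": 20},{"travel": [0,0,0.5],"roll": 0,"fingers": 20},{"travel": [0,0,0.5],"roll": 0,"fingers": 20}]'

```text
time_s: 27.4
tcp_pos: [0.6366, -0.1701, 0.1535]
ee_rot: [[-0.23, -0.973, -0.0], [-0.973, 0.23, -0.0], [0.0, 0.0, -1.0]]
wrist_force: [-0.3, 0.3, -2.0]
gripper_width: 0.313
```

arm_command --rows '[{"travel": [0,0,0.2],"roll": 0,"fingers": 20},{"travel": [0,0,0.4],"roll": 0,"fingers": 20},{"travel": [0,0,0.4],"roll": 0,"fingers": 20},{"travel": [0,0,0.4],"roll": 0,"fingers": 20}]'

```text
time_s: 27.8
tcp_pos: [0.6373, -0.1706, 0.1531]
ee_rot: [[-0.229, -0.974, 0.003], [-0.974, 0.229, -0.002], [0.001, -0.003, -1.0]]
wrist_force: [-3.1, 1.5, 9.3]
gripper_width: 0.315
```

Run:
```python
from b import *
p=tilt(); st(); q,_=capture("side"); save(np.hstack([cv2.resize(q[150:290,330:470],(400,400)),cv2.copyMakeBorder(cv2.resize(p,(400,250)),0,150,0,0,0)]),"s3.png")
```

```text
x mm [20.0, 25.0, 30.0, 35.0, 40.0, 45.0, 50.0, 55.0, 60.0, 65.0, 70.0, 75.0, 80.0, 85.0, 90.0, 95.0, 100.0, 105.0, 110.0, 115.0, 120.0, 125.0, 130.0, 135.0, 140.0, 145.0]
up mm [-14.0, 99.0, 77.0, 74.0, -45.0, -76.0, -100.0, -123.0, -123.0, -123.0, -123.0, -123.0, -123.0, -123.0, -123.0, -123.0, -123.0, -124.0, -127.0, -127.0, -127.0, -106.0, -104.0, -104.0, -105.0, -106.0]
27.85 [ 0.6373 -0.1705  0.1531] [[-0.229, -0.974, 0.003], [-0.974, 0.229, -0.002], [0.001, -0.003, -1.0]] [ -0.9  28.8  -0.7   0.1 -60.4 -12.4] [-3.3  1.   9.6] 0.312
```

View pics/s3.png

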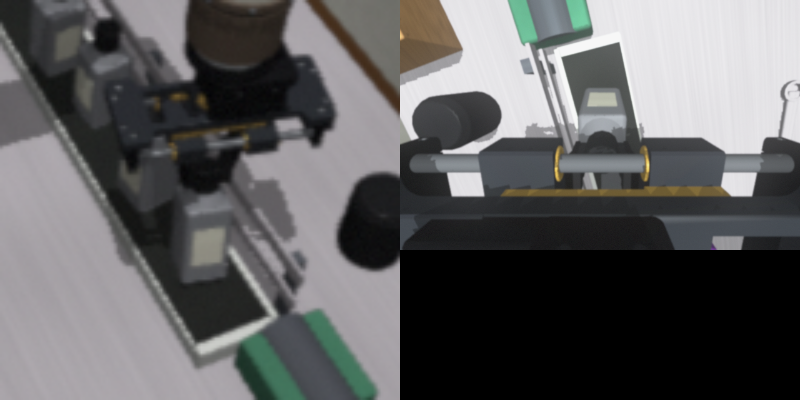

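On the belt in contact, leaning slightly: side crop at (205,240). I'll release it the same way.

arm_command --rows '[{"travel": [0.2,0,-0.35],"roll": 0,"fingers": 31.5},{"travel": [0.4,0,-0.35],"roll": 0,"fingers": 31.8},{"travel": [0.8,0,-0.35],"roll": 0,"fingers": 31.8},{"travel": [1.2,0,-0.35],"roll": 0,"fingers": 32},{"travel": [1.5,0,-0.35],"roll": 0,"fingers": 32},{"travel": [1.5,0,-0.35],"roll": 0,"fingers": 32},{"travel": [1.5,0,-0.35],"roll": 0,"fingers": 32.5},{"travel": [1.5,0,-0.35],"roll": 0,"fingers": 32.5}]'

```text
time_s: 28.7
tcp_pos: [0.6329, -0.1846, 0.1527]
ee_rot: [[-0.23, -0.973, -0.001], [-0.973, 0.23, 0.0], [-0.0, 0.001, -1.0]]
wrist_force: [-0.5, 0.5, -0.0]
gripper_width: 0.327
```

```bash
python3 -c "
from b import *
p=tilt(); st()"
```

```text
x mm [20.0, 25.0, 30.0, 35.0, 40.0, 45.0, 50.0, 55.0, 60.0, 65.0, 70.0, 75.0, 80.0, 85.0, 90.0, 95.0, 100.0, 105.0, 110.0, 115.0, 120.0, 125.0]
up mm [9.0, 99.0, 77.0, 74.0, -13.0, -33.0, -122.0, -122.0, -122.0, -123.0, -122.0, -123.0, -122.0, -122.0, -123.0, -126.0, -126.0, -126.0, -107.0, -104.0, -104.0, -105.0]
28.75 [ 0.6329 -0.1846  0.1526] [[-0.23, -0.973, -0.001], [-0.973, 0.23, 0.0], [-0.0, 0.001, -1.0]] [ -2.2  28.8  -0.6  -0.  -60.6 -11. ] [ 0.4 -0.5 -0.2] 0.323
```

arm_command --rows '[{"travel": [0,0,0],"roll": 0,"fingers": 35},{"travel": [0,0,0],"roll": 0,"fingers": 45},{"travel": [0,0,0],"roll": 0,"fingers": 50},{"travel": [0,0,-0.3],"roll": 0,"fingers": 50},{"travel": [0,0,-2],"roll": 0,"fingers": 50},{"travel": [0,0,-5],"roll": 0,"fingers": 50},{"travel": [0,2,-9],"roll": 0,"fingers": 50},{"travel": [1,6,-10],"roll": 0,"fingers": 50},{"travel": [3,10,-10],"roll": 0,"fingers": 50},{"travel": [5,14.5,-10],"roll": 0,"fingers": 50}]'

```text
time_s: 29.75
tcp_pos: [0.4796, -0.2001, 0.2537]
ee_rot: [[-0.229, -0.973, 0.002], [-0.973, 0.229, -0.0], [-0.0, -0.002, -1.0]]
wrist_force: [0.2, -0.6, 1.6]
gripper_width: 0.5
```

Run:
```python
from m import *
st(); plan(.38,-.37,.25,-66)
```

```text
29.75 [ 0.4796 -0.2001  0.2537] [[-0.229, -0.973, 0.002], [-0.973, 0.229, -0.0], [-0.0, -0.002, -1.0]] [ -4.7  10.8 -12.4   0.  -66.7  -8.5] [ 0.2 -0.6  1.6] 0.5
-> travel [18.82  5.81  0.36] roll 52.8 dist mm 197 a -103.2
```

arm_command --rows '[{"travel": [4,0,0],"roll": 8,"fingers": 50},{"travel": [8,0,0],"roll": 16,"fingers": 50},{"travel": [12,0,0],"roll": 24,"fingers": 50},{"travel": [15,0,1],"roll": 32,"fingers": 50},{"travel": [16.5,0,2],"roll": 40,"fingers": 50},{"travel": [16.5,0,3],"roll": 48,"fingers": 50},{"travel": [16.5,0,4],"roll": 52.8,"fingers": 50},{"travel": [16.5,0,4],"roll": 52.8,"fingers": 50}]'

```text
time_s: 30.55
tcp_pos: [0.4418, -0.3605, 0.2118]
ee_rot: [[-0.914, -0.405, -0.003], [-0.405, 0.914, 0.002], [0.002, 0.003, -1.0]]
wrist_force: [-0.0, 0.1, 1.2]
gripper_width: 0.499
```

Run:
```python
from m import *
st(); p,d,P=shot("top"); measure("top",p,P)
q,d2,Q=shot("side"); save(np.vstack([cv2.resize(p[90:220,130:450],(800,325)),cv2.resize(q[110:280,230:530],(476,270)).copy() if 0 else cv2.copyMakeBorder(cv2.resize(q[110:280,230:530],(476,270)),0,0,0,324,0)]),"fin.png")
plan(.442,-.361,.097,-66)
```

```text
30.55 [ 0.4418 -0.3605  0.2118] [[-0.914, -0.405, -0.003], [-0.405, 0.914, 0.002], [0.002, 0.003, -1.0]] [-23.   17.8  -9.2  -0.  -63.2 -43.1] [-0.   0.1  1.2] 0.499
head 0
bar 0
front1 18407 c [ 402.6 -212.2] size [198.1 279.8] long-axis deg 161.9 z [0.5239 0.5812 0.6635] med [ 0.4297 -0.1695]
  dark(cap) 555 c [ 403.7 -208.8] size [190.9 271.9] long-axis deg 161.9 z [0.3147 0.528  0.6407] med [ 0.5056 -0.1507]
belt 6069 c [636.6  21.9] size [109.3 597.2] long-axis deg 89.7 z [0.0252 0.0299 0.0336] med [0.6209 0.0697]
onbelt1 107 c [622.3 360.2] size [34.3 75.1] long-axis deg 131.4 z [0.1866 0.1929 0.1987] med [0.6129 0.3452]
onbelt2 568 c [633.3  24.7] size [45.7 46.9] long-axis deg 4.0 z [0.0588 0.1245 0.1617] med [0.6208 0.0236]
onbelt3 653 c [ 630.6 -202. ] size [46.2 47.1] long-axis deg 168.6 z [0.0524 0.1235 0.1607] med [ 0.6194 -0.1957]
onbelt4 601 c [620.5 111.5] size [46.3 46.5] long-axis deg 94.5 z [0.0533 0.1242 0.1618] med [0.6097 0.1075]
onbelt5 608 c [628.5 -93.2] size [46.3 48. ] long-axis deg 7.5 z [0.0554 0.1243 0.1612] med [ 0.6167 -0.0899]
-> travel [ 0.08  0.02 11.65] roll 0.0 dist mm 116 a -156.0
```

View pics/fin.png

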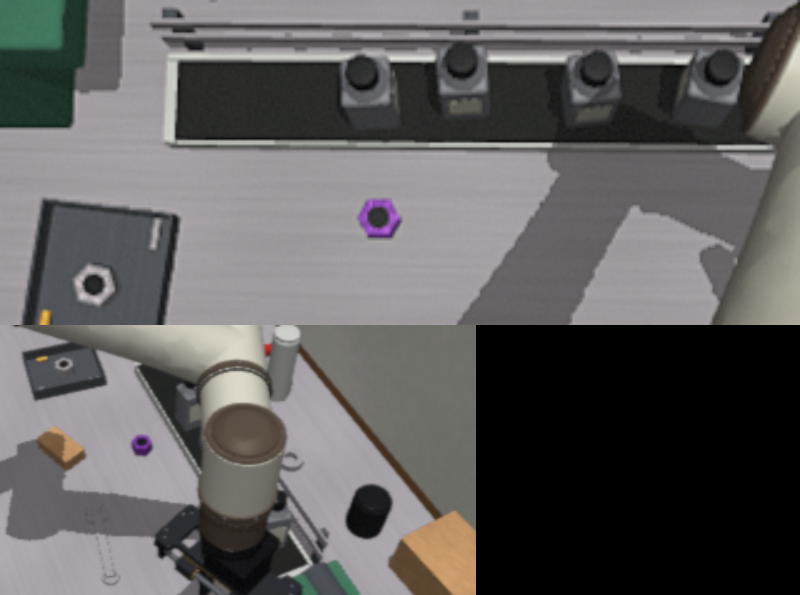

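All four bottles are upright: tops at 161 mm, square 46 mm footprints, about 10 mm or less from the centre line. The nut is in the tray at crop (95,285). Next is the mushroom release.

arm_command --rows '[{"travel": [0.05,0,4],"roll": 0,"fingers": 45},{"travel": [0.05,0,8],"roll": 0,"fingers": 45},{"travel": [0.05,0,11],"roll": 0,"fingers": 45},{"travel": [0.05,0,12.1],"roll": 0,"fingers": 45},{"travel": [0.05,0,12.1],"roll": 0,"fingers": 25},{"travel": [0.05,0,12.1],"roll": 0,"fingers": 5},{"travel": [0.05,0,12.1],"roll": 0,"fingers": 5},{"travel": [0.05,0,12.1],"roll": 0,"fingers": 5},{"travel": [0.05,0,12.1],"roll": 0,"fingers": 5},{"travel": [0.05,0,12.1],"roll": 0,"fingers": 5}]'

```text
time_s: 31.65
tcp_pos: [0.4423, -0.3602, 0.0934]
ee_rot: [[-0.914, -0.406, 0.001], [-0.406, 0.914, 0.001], [-0.001, 0.0, -1.0]]
wrist_force: [-2.5, 4.3, 5.6]
gripper_width: 0.136
```

arm_command --rows '[{"travel": [0,0,-0.08],"roll": 7,"fingers": 5},{"travel": [0,0,-0.16],"roll": 14,"fingers": 5},{"travel": [0,0,-0.24],"roll": 21,"fingers": 5},{"travel": [0,0,-0.32],"roll": 28,"fingers": 5},{"travel": [0,0,-0.4],"roll": 35,"fingers": 5},{"travel": [0,0,-0.48],"roll": 42,"fingers": 5},{"travel": [0,0,-0.54],"roll": 49,"fingers": 5},{"travel": [0,0,-0.6],"roll": 55,"fingers": 5},{"travel": [0,0,-0.62],"roll": 58,"fingers": 5},{"travel": [0,0,-0.62],"roll": 58,"fingers": 5}]'

```text
time_s: 32.65
tcp_pos: [0.4421, -0.3622, 0.099]
ee_rot: [[-0.829, 0.56, 0.001], [0.56, 0.829, -0.002], [-0.002, -0.001, -1.0]]
wrist_force: [-1.9, -5.0, -0.2]
gripper_width: 0.134
```

arm_command --rows '[{"travel": [0,0,0],"roll": 0,"fingers": 5},{"travel": [0,0,0],"roll": 0,"fingers": 5},{"travel": [0,0,0],"roll": 0,"fingers": 5}]'

```text
time_s: 32.95
tcp_pos: [0.4422, -0.3622, 0.099]
ee_rot: [[-0.829, 0.559, 0.001], [0.559, 0.829, -0.002], [-0.002, -0.001, -1.0]]
wrist_force: [-2.3, -5.1, -0.1]
gripper_width: 0.137
```

arm_command --rows '[{"travel": [0,0,0],"roll": 0,"fingers": 60},{"travel": [0,0,0],"roll": 0,"fingers": 60},{"travel": [0,0,0],"roll": 0,"fingers": 60},{"travel": [0,0,-1],"roll": 0,"fingers": 60},{"travel": [0,0,-4],"roll": 0,"fingers": 60},{"travel": [0,0,-8],"roll": 0,"fingers": 60},{"travel": [3,0,-12],"roll": 0,"fingers": 60},{"travel": [7,0,-14],"roll": 0,"fingers": 60},{"travel": [10,0,-14],"roll": 0,"fingers": 60},{"travel": [10,0,-14],"roll": 0,"fingers": 60}]'

```text
time_s: 33.95
tcp_pos: [0.3569, -0.3031, 0.2402]
ee_rot: [[-0.829, 0.56, 0.003], [0.56, 0.829, 0.0], [-0.002, 0.002, -1.0]]
wrist_force: [0.5, -1.4, -0.3]
gripper_width: 0.597
```

Run:
```python
from m import *
st(); p,d,P=shot("top"); measure("top",p,P)
p,d,P=shot("wrist"); a=p.astype(int); red=(a[...,0]>100)&(a[...,0]>1.8*a[...,1])&(a[...,2]<130)
rect(P,red&(P[...,2]>.088),"bar"); save(p,"w9.png")
p,d,P=shot("side"); a=p.astype(int); red=(a[...,0]>100)&(a[...,0]>1.8*a[...,1])&(a[...,2]<130)
rect(P,red&(P[...,2]>.088)&(abs(P[...,0]-.44)<.05)&(abs(P[...,1]+.36)<.05),"bar side")
```

```text
33.95 [ 0.3569 -0.3031  0.2402] [[-0.829, 0.56, 0.003], [0.56, 0.829, 0.0], [-0.002, 0.002, -1.0]] [-2.040e+01  6.200e+00 -2.000e+01 -1.000e-01 -6.360e+01 -1.036e+02] [ 0.5 -1.4 -0.3] 0.597
head 0
bar 0
front1 18377 c [ 384.7 -188.6] size [169.5 242.9] long-axis deg 90.0 z [0.5299 0.5784 0.6272] med [ 0.3686 -0.1771]
  dark(cap) 1034 c [ 389.4 -206.1] size [ 85.  250.3] long-axis deg 69.6 z [0.3209 0.533  0.587 ] med [ 0.355  -0.2555]
front16 65 c [371.9 -12. ] size [26.8 35.6] long-axis deg 174.7 z [0.0082 0.0095 0.0127] med [ 0.376  -0.0152]
  dark(cap) 0
belt 6643 c [640.8 -13.4] size [112.5 668.3] long-axis deg 90.5 z [0.0249 0.0299 0.0335] med [0.6227 0.0477]
onbelt1 108 c [620.7 359. ] size [36.7 73. ] long-axis deg 131.6 z [0.1861 0.1938 0.1991] med [0.6119 0.3467]
onbelt2 564 c [632.9  24.7] size [45.8 46.6] long-axis deg 4.2 z [0.06   0.1245 0.1612] med [0.6212 0.0236]
onbelt3 655 c [ 630.8 -201.9] size [46.2 47.3] long-axis deg 169.0 z [0.0536 0.1237 0.1616] med [ 0.6192 -0.1959]
onbelt4 597 c [620.9 111.4] size [46.4 46.8] long-axis deg 4.6 z [0.0548 0.1242 0.1611] med [0.6098 0.1076]
onbelt5 606 c [628.3 -93.2] size [46.1 47.4] long-axis deg 8.1 z [0.055  0.124  0.1615] med [ 0.6167 -0.0898]
onbelt6 445 c [ 640.6 -320.3] size [39.3 59.2] long-axis deg 91.8 z [0.0454 0.0515 0.0599] med [ 0.641  -0.3197]
bar 402 c [ 392.5 -334.8] size [ 30.4 140.7] long-axis deg 150.4 z [0.0913 0.0987 0.1   ] med [ 0.441  -0.3599]
bar side 89 c [ 440.9 -363.4] size [12.6 36.9] long-axis deg 13.8 z [0.0896 0.0979 0.102 ] med [ 0.4403 -0.3643]
```

```bash
python3 -c "
from m import *
p,d,P=shot('top'); X,Y,Z=P[...,0],P[...,1],P[...,2]
rect(P,(Z>.015)&(Z<.035)&(abs(X-.441)<.05)&(abs(Y-.381)<.035),'nut in tray')
print(finish_job())"
```

```text
nut in tray 207 c [441.7 379.2] size [36.2 39.6] long-axis deg 136.2 z [0.0198 0.0248 0.0288] med [0.442  0.3783]
the job is handed in; nothing more can be done
None
```

The job is done and handed in at about 34 s of the 210 s allowed; `finish_job` gave no verdict. I pushed the mushroom down, put the steel nut in the tray and stood both tipped bottles on the belt. I then turned the mushroom 58° clockwise until it came up, and let go.

Only two tipped grey bottles showed in the images; I took the third as absent. The purple nut and the blue bottle were left alone.

My last checks, from the camera images:
- **Mushroom:** the bar's upper edge reads 98 to 99 mm above the bench, so the head is up. Before the turn it read 93 mm, fully down.
- **Nut:** it lies in the tray within a few millimetres of its centre.
- **Bottles:** all four stand upright with tops about 161 mm above the bench. They sit at y of about 0.11, 0.025, −0.09 and −0.20 m.
- **Line:** three are within about 5 mm of the belt's centre line. The one at y = 0.11 m is about 6 to 9 mm toward the robot, against the 25 mm allowed.
- **Arm:** clear of everything, about 0.24 m up.

No check failed. In the last top view the arm hid the mushroom, and the wrist view's bar outline picked up other pixels. The 98 to 99 mm reading is the median height in the wrist and side views.

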